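# Pack the thumb pots, snap the lid shut and stack the tubs

## Robot

A 6-joint arm with a two-finger parallel gripper is mounted at the origin on the work surface. World frame = base frame: x ahead of the robot, y to its left, z up, the work surface at z = 0. Lengths are in mm, angles in rad, forces in N, time in s.
With the tool pointing down it reaches from about 300 to 1000 mm from the base axis. Payload 5.1 kg.
Tool frame: the origin (TCP) lies at the very end of the fingers, on their centre line; the grasp point (between the pads) lies 19 mm behind it; z points along the fingers, y is the line along which they close (so a half turn about z gives the same grasp; the last joint's range is limited). The gripper opens to 95 mm and grips with 3 to 60 N. Pads are 20 mm wide; open, the fingers measure 119 mm over their backs; the gripper's body (75 mm by 180 mm) begins 59 mm behind the grasp point.
Start: joints at [1.069, 0.124, 1.65, -0, 1.367, -0.083], TCP at [264.351, 593.804, 214.656] pointing down, gripper open.
Joint ranges: [-2.61, 2.61], [-1.02, 2.33], [0.03, 2.71], [-1.35, 4.49], [0.32, 2.68], [-2.91, 2.91]. Speed limits (rad/s): [2.57, 2.57, 3.14, 3.14, 3.14, 3.14].

## Interface

Orientations are given as a rotation vector (axis times angle).
In Python, from workcell import get_state, read_camera, get_calibration, close_job gives the robot as it stands.
- The arm moves only by the tool servo_tool, never from a script. Its argument "series" is one flat list of numbers, 7 for each row, row after row: the shift along the tool's x, y, z each as a share of 0.04 m, from -1 to 1, then the turn, a rotation vector about the tool's x, y, z each as a share of 45 degrees, from -1 to 1, then the opening, from 0 (shut) to 1 (fully open). A call has exactly 8 rows; each row shifts and turns the commanded pose from where the row before left it, along the tool's axes as they then stand; what a row does not reach is not made up. A row lasts 1/12 s, in which the tool goes at most 41.7 mm and 7.16 degrees, less where a joint would pass 70% of its speed; a pose out of reach is approached as far as the arm can. A call with a number of a shift or a turn outside -1 to 1 is refused whole. A call with a gripper value outside its range is refused whole. The fingers move at their own pace and stop on an object; "newtons" is the grip in N (left out, the last holds). Time passes only in rows, so rows that do not move let the fingers close, or fill a call up. It gives the time, the measured TCP pose, the force, the opening and the grip force at its end, in the units of the state.
- get_state(): the state, without advancing time (a new reading comes with each control period).
- read_camera(name): name is "side" or "top" or "wrist"; returns (picture, depth): 384x512x3 uint8, blue, green, red; 384x512 float32, mm along the optical axis (not along the pixel's ray), 0 where there is no reading.
- get_calibration(name): a dict with "fx", "fy", "cx", "cy" (pixels), "T" (4x4, takes a point from camera to world coordinates); the wrist camera has in their place "mount" (4x4, takes a point from camera to tool coordinates, whose origin is the TCP and whose axes are the flange's). Camera axes: x right, y down, z forward; pixel columns grow to the right and rows downward; lengths in mm; the calibration is good to about 2 mm. A picture is of the moment at which its call begins: read the wrist's pose just before it. get_calibration takes no time and is no camera call.
- close_job(): hands the job in; it is judged then, once.
The state is a dict: "time": time; "joint_positions": joint angles; "qvel": joint speeds; "joint_efforts": joint torques, N m; "tool_pos": TCP position; "eef_rot": TCP orientation; "wrist_force": force on the tool from outside, world axes, zero at the start; "torque": the same for the moment, N m; "grip_width": finger opening in mm; "finger_force": force on a finger pad.
Only numpy, scipy, OpenCV 4.12 (cv2) and the standard library are available. Lean on these libraries where they do the work, as an engineer would, in place of code of your own. Each camera call takes 0.05 s, during which the arm holds its last target. There are 200 camera calls.

## Task

Stand every small glazed thumb pot on the bench upright in a foam cell of its own in the open blue tub, setting them down gently, then fit the white lid on the tub and press each of its six orange snap tabs fully home. Then stack the closed green tub squarely on that lid with its four corner feet down in the lid's corner recesses; do not drop or tip anything, and leave the big planters and the tape roll alone.

Things in the scene. Friction and masses are not known exactly. Their poses are not given: they have to be found in the camera images.
- tub: open blue plastic tub, 198 (its x) x 64 (its y) mm, firmly fixed on the bench. Origin: centre of the underside, on the bench; z up. Flat rim 44 mm above the bench, walls 3 mm thick. A yellow foam insert forms four cells in a row along x, each 42 x 42 mm, centred at x = +-22.5 and +-67.5, floor 16 mm and foam top 36 mm above the bench. A pot in a cell stands 20 mm above the rim. Any pot may go in any cell
- pot0: glazed ceramic thumb pot (teal rim over pink body), round, 48 mm high, 38 mm diameter from 12 mm up to the rim, tapering below to a 30 mm foot; about 70 g, standing upright on the bench. Origin: centre of the underside, z up through the mouth. May be absent
- pot1: glazed ceramic thumb pot (dark red rim over yellow-green body), round, 48 mm high, 38 mm diameter from 12 mm up to the rim, tapering below to a 30 mm foot; about 70 g, standing upright on the bench. Origin: centre of the underside, z up through the mouth. May be absent
- pot2: glazed ceramic thumb pot (mauve rim over dark blue body), round, 48 mm high, 38 mm diameter from 12 mm up to the rim, tapering below to a 30 mm foot; about 70 g, standing upright on the bench. Origin: centre of the underside, z up through the mouth. May be absent
- pot3: glazed ceramic thumb pot (cream rim over green body), round, 48 mm high, 38 mm diameter from 12 mm up to the rim, tapering below to a 30 mm foot; about 70 g, standing upright on the bench. Origin: centre of the underside, z up through the mouth. May be absent
- lid: loose white lid of the tub, 198 (its x) x 64 (its y) mm, 0.2 kg; flat sides, grip 64 mm wide at mid-length. Origin: centre of the seam plane (lower edge of its side walls), z up; top at z = 34 mm. Below it is hollow (24 mm deep, clears the pots) with a rounded lip reaching 5 mm lower that enters the tub's rim with 2.5 mm play all round. On the bench the origin is 5 mm up; closed, 44 mm up over the tub's centre, long sides parallel, either way round
- lid_top (a point): centre of the lid's top surface, 34 mm above its origin. Around it, in the four corners, are recesses 17 x 17 mm, 5 mm deep, centred at x = +-87.5, y = +-20.5 mm
- tab0 (a joint): travel of orange snap tab 0 of the lid in m: about 0 up, 0.007 fully home (pressed straight down from above; needs about 5 N, then meets a hard stop and stays where it is left)
- tab0_top (a point): centre of the top of snap tab 0 (pad 20 x 10 mm, long side along the lid's edge), at x = 45, y = 25 mm in the lid's frame; 9 mm above the lid's top when up, 2 mm when home. Thin orange hooks hang outside the lid below the tabs
- tab1 (a joint): travel of orange snap tab 1 of the lid in m: about 0 up, 0.007 fully home (pressed straight down from above; needs about 5 N, then meets a hard stop and stays where it is left)
- tab1_top (a point): centre of the top of snap tab 1 (pad 20 x 10 mm, long side along the lid's edge), at x = -45, y = 25 mm in the lid's frame; 9 mm above the lid's top when up, 2 mm when home. Thin orange hooks hang outside the lid below the tabs
- tab2 (a joint): travel of orange snap tab 2 of the lid in m: about 0 up, 0.007 fully home (pressed straight down from above; needs about 5 N, then meets a hard stop and stays where it is left)
- tab2_top (a point): centre of the top of snap tab 2 (pad 20 x 10 mm, long side along the lid's edge), at x = -92, y = 0 mm in the lid's frame; 9 mm above the lid's top when up, 2 mm when home. Thin orange hooks hang outside the lid below the tabs
- tab3 (a joint): travel of orange snap tab 3 of the lid in m: about 0 up, 0.007 fully home (pressed straight down from above; needs about 5 N, then meets a hard stop and stays where it is left)
- tab3_top (a point): centre of the top of snap tab 3 (pad 20 x 10 mm, long side along the lid's edge), at x = -45, y = -25 mm in the lid's frame; 9 mm above the lid's top when up, 2 mm when home. Thin orange hooks hang outside the lid below the tabs
- tab4 (a joint): travel of orange snap tab 4 of the lid in m: about 0 up, 0.007 fully home (pressed straight down from above; needs about 5 N, then meets a hard stop and stays where it is left)
- tab4_top (a point): centre of the top of snap tab 4 (pad 20 x 10 mm, long side along the lid's edge), at x = 45, y = -25 mm in the lid's frame; 9 mm above the lid's top when up, 2 mm when home. Thin orange hooks hang outside the lid below the tabs
- tab5 (a joint): travel of orange snap tab 5 of the lid in m: about 0 up, 0.007 fully home (pressed straight down from above; needs about 5 N, then meets a hard stop and stays where it is left)
- tab5_top (a point): centre of the top of snap tab 5 (pad 20 x 10 mm, long side along the lid's edge), at x = 92, y = 0 mm in the lid's frame; 9 mm above the lid's top when up, 2 mm when home. Thin orange hooks hang outside the lid below the tabs
- full_tub: packed, closed tub, green with a green lid, one rigid piece, 198 (its x) x 64 (its y) x 78 mm, 0.3 to 0.55 kg (load low), smooth sides to grip 64 mm wide at mid-length. Origin: centre of the underside at the level of its feet's soles, z up. Stacked: feet in the recesses of the lid below, origin 29 mm above the lid's origin, either way round; a raised tab below keeps it from settling
- full_tub_foot (a point): sole of one of the full tub's four black round corner feet, 12 mm diameter (soles rounded to 8 mm), 12 mm high, at x = +-87.5, y = +-20.5 mm in its frame (this one: + +)
- planter_teal: bystander: large glazed planter, teal over pink, 120 mm across, 100 mm high; origin centre of underside
- planter_lime: bystander: large glazed planter, dark red over yellow-green, 120 mm across, 100 mm high; origin centre of underside
- tape_roll: bystander: roll of yellow packing tape lying flat, 90 mm across, 45 mm high; origin centre of underside
Not all that is in view belongs to the job. There is more than one size of the full_tub; the one meant has the size given above.

How it is judged (in metres and radians):
On the way, in this order (a step that is already met when the one before it is completed fails the run):
1. every pot that is there stands upright on the floor of a cell of the tub (x of pot0 in the frame of tub between -0.092 and 0.092 m and y of pot0 in the frame of tub between -0.012 and 0.012 m and z of pot0 in the frame of tub between 0.012 and 0.0195 m and angle between each of pot0, pot1, pot2, pot3's own z axis and vertical below 0.15 rad and x of pot1 in the frame of tub between -0.092 and 0.092 m and y of pot1 in the frame of tub between -0.012 and 0.012 m and z of pot1 in the frame of tub between 0.012 and 0.0195 m and x of pot2 in the frame of tub between -0.092 and 0.092 m and y of pot2 in the frame of tub between -0.012 and 0.012 m and z of pot2 in the frame of tub between 0.012 and 0.0195 m and x of pot3 in the frame of tub between -0.092 and 0.092 m and y of pot3 in the frame of tub between -0.012 and 0.012 m and z of pot3 in the frame of tub between 0.012 and 0.0195 m), for 0.2 s.
2. the lid is seated on the tub, over the pots (all of step 1 and z of lid in the frame of tub between 0.041 and 0.0468 m and horizontal distance between lid and tub below 0.006 m and angle between lid's own z axis and vertical below 0.03 rad and angle between the x axis of lid and the x axis of tub, either way round below 0.06 rad), for 0.2 s.
3. all six snap tabs are pressed home with the lid seated (z of lid in the frame of tub between 0.041 and 0.0468 m and horizontal distance between lid and tub below 0.006 m and angle between lid's own z axis and vertical below 0.03 rad and angle between the x axis of lid and the x axis of tub, either way round below 0.06 rad and value of joint each of tab0, tab1, tab2, tab3, tab4, tab5 above 0.0058 m), for 0.2 s.
At the end, for the whole second after the job is handed in: Every pot present stands in a cell; lid and full tub are seated (height within 3 mm, centred within 6 mm, turned under 0.06 rad, tilted under 0.03 rad), the full tub's feet in the lid's recesses; every tab is at least 5.8 of 7 mm down; all at rest (all of step 1 and all of step 3 and z of full_tub in the frame of tub between 0.07 and 0.0755 m and horizontal distance between full_tub and lid below 0.006 m and angle between full_tub's own z axis and vertical below 0.03 rad and angle between the x axis of full_tub and the x axis of lid, either way round below 0.06 rad and linear speed of each of pot0, pot1, pot2, pot3, lid, full_tub below 0.02 m/s); the robot touches nothing.
It fails at once if a bystander (planter or tape roll) is shoved more than 3 cm (distance of any of planter_teal, planter_lime, tape_roll from where it was at the start of the episode above 0.03 m).
It fails at once if a pot is let fall from more than about 5 cm up ((height (world z) of pot0 above 0.07 m and contact force between the fingers and pot0 below 0.1 N) or (height (world z) of pot1 above 0.07 m and contact force between the fingers and pot1 below 0.1 N) or (height (world z) of pot2 above 0.07 m and contact force between the fingers and pot2 below 0.1 N) or (height (world z) of pot3 above 0.07 m and contact force between the fingers and pot3 below 0.1 N)).
It fails at once if a pot is tipped over (angle between any of pot0, pot1, pot2, pot3's own z axis and vertical above 0.8 rad).
It fails at once if the full tub is let fall from more than about 5 cm above the lid (height (world z) of full_tub above 0.125 m and contact force between the fingers and full_tub below 0.1 N).
Of pot0, pot1, pot2, pot3 only 2 to 4 are there at a start; the rules pass over those that are not, and their reading is None.
At some moment in a run one of lid, full_tub may be knocked a few centimetres aside while the robot is not near it.
It also fails if it takes over 210 s, if anything falls off the work surface, if the arm or the gripper's body presses on something with over 40 N, if the wrist force passes 120 N, or if a joint passes its speed limit or range.

## Working session

There is one attempt and no reset: what is moved stays moved. The work goes in short steps, Python scripts to look and compute and a tool call to move; the robot and the scene stay as the last step left them, time stands still between calls to the robot, and variables do not carry over. Pictures are saved under pics/ and viewed, at most 14 in all, crops included, and the job is handed in when it is done.

Besides the shell and the picture viewer there is one more tool, called after "Request:" as name(argument=value, ...) on one line, values as JSON. servo_tool: Moves the arm, as the interface text tells. Shift numbers are shares of 0.04 m and turn numbers shares of 45 degrees, none past 1 either way. Its arguments: {"type":"object","properties":{"series":{"type":"array","items":{"type":"number"}},"newtons":{"type":"number"}},"required":["series"]}

```bash
mkdir -p pics; ls
python3 - <<'E'
from workcell import *
import cv2,numpy as np
for n in("top","side"):
    p,d=read_camera(n);cv2.imwrite(f"pics/{n}0.png",p);np.savez(f"{n}0.npz",p=p,d=d);c=get_calibration(n);print(n,c)
print(get_calibration("wrist"));print(get_state())
E
```

```text
pics
top {'fx': 416.25722240783364, 'fy': 416.25722240783364, 'cx': 254.36425043347418, 'cy': 196.50370031744737, 'T': array([[ 8.28905629e-02, -9.73196628e-01,  2.14516849e-01,
         2.96032652e+02],
       [-9.96554167e-01, -8.03009314e-02,  2.07738472e-02,
         6.77387346e+01],
       [-2.99113526e-03, -2.15499616e-01, -9.76499344e-01,
         1.12381091e+03],
       [ 0.00000000e+00,  0.00000000e+00,  0.00000000e+00,
         1.00000000e+00]])}
side {'fx': 462.2248312029999, 'fy': 462.2248312029999, 'cx': 258.287691778956, 'cy': 196.9864777934411, 'T': array([[ 8.07214349e-01, -3.77992346e-01,  4.53350616e-01,
        -4.51114727e+01],
       [-5.90083676e-01, -5.35461870e-01,  6.04220027e-01,
        -6.42053341e+02],
       [ 1.43614233e-02, -7.55249874e-01, -6.55279618e-01,
         8.63370583e+02],
       [ 0.00000000e+00,  0.00000000e+00,  0.00000000e+00,
         1.00000000e+00]])}
{'fx': 320.2027721707415, 'fy': 320.2027721707415, 'cx': 255.67993272432025, 'cy': 188.05055003773373, 'mount': array([[ 1.87368953e-03, -9.64391671e-01, -2.64471536e-01,
         7.39608
[... 263 characters left out ...]
])}
{'time': 0.1, 'joint_positions': array([ 1.06941401e+00,  1.24484308e-01,  1.65153234e+00, -2.29908155e-05,
        1.36747710e+00, -8.26254980e-02]), 'qvel': array([-0.00028411, -0.00044628, -0.0034509 ,  0.00144645, -0.00131287,
       -0.00046081]), 'joint_efforts': array([ 1.41826631e-04, -4.18876112e+01, -3.61098003e+01,  7.76814390e-02,
        4.62115067e-02, -8.32964452e-05]), 'tool_pos': array([264.07689846, 593.31006742, 213.48422288]), 'eef_rot': array([-6.52869380e-01, -3.07246723e+00,  2.86951639e-03]), 'wrist_force': array([-0.4238347 , -0.15165081, -0.03781028]), 'torque': array([-0.03134687,  0.01339848,  0.05271514]), 'finger_force': 0.0, 'grip_width': 95.24649116448722}
```

View pics/top0.png

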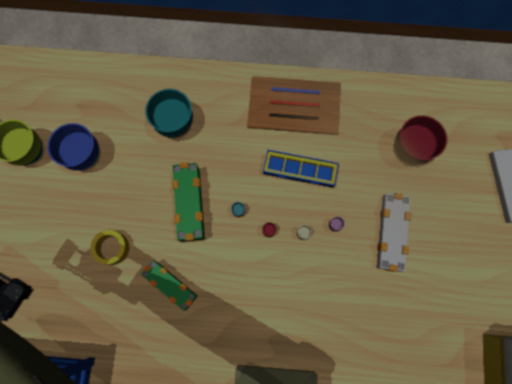

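View pics/side0.png

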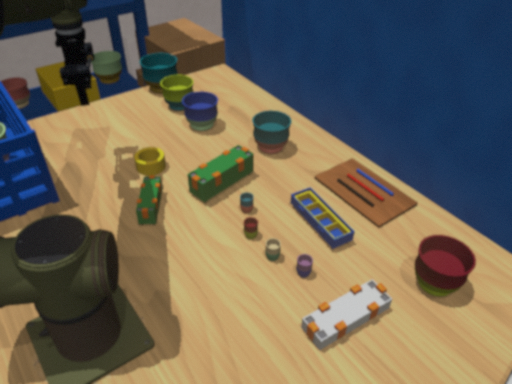

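Top view: the pots are teal (238,209), dark red (269,229), cream (304,232) and mauve (337,224). The blue tub is at (301,168) and the white lid at (394,232). There are two green tubs, a long one at (188,202) and a small one at (169,285). Next I measure them from the point cloud.

```bash
cat > h.py <<'E'
from workcell import *
import cv2,numpy as np
from scipy.spatial.transform import Rotation as Ro
def pose():
    s=get_state();T=np.eye(4);T[:3,:3]=Ro.from_rotvec(s["eef_rot"]).as_matrix();T[:3,3]=s["tool_pos"];return T,s
def cloud(n):
    if n=="wrist": P,_=pose()
    p,d=read_camera(n);c=get_calibration(n);T=P@c["mount"] if n=="wrist" else c["T"]
    v,u=np.mgrid[:384,:512];X=np.stack([(u-c["cx"])/c["fx"]*d,(v-c["cy"])/c["fy"]*d,d],-1)@T[:3,:3].T+T[:3,3]
    X[d==0]=np.nan;return p,d,X,cv2.cvtColor(p,cv2.COLOR_BGR2HSV)
def rect(X,m):
    (c,(w,h),a)=cv2.minAreaRect(X[m][:,:2].astype(np.float32))
    if w<h:w,h,a=h,w,a+90
    return np.round(c,1),round(w,1),round(h,1),round((a+90)%180-90,2)
def go(x,y,z,yaw=None):
    """delta from here to world target in tool shares; yaw=direction of tool x (deg)"""
    P,s=pose();R=P[:3,:3];d=R.T@(np.array([x,y,z])-P[:3,3])/40
    cur=np.degrees(np.arctan2(R[1,0],R[0,0]));t=cur if yaw is None else yaw
    Rt=np.array([[np.cos(np.radians(t)),np.sin(np.radians(t)),0],[np.sin(np.radians(t)),-np.cos(np.radians(t)),0],[0,0,-1]])
    r=Ro.from_matrix(R.T@Rt).as_rotvec()/(np.pi/4)
    print("at",P[:3,3].round(1),"yaw",cur.round(2),"shift shares",d.round(3),"turn shares",r.round(3),"t",round(s["time"],1),"j6",s["joint_positions"].round(2))
E
python3 - <<'E'
from h import *
p,d,X,H=cloud("top");np.savez("c.npz",X=X,p=p)
z=X[...,2]
def box(u0,v0,u1,v1):
    m=np.zeros(z.shape,bool);m[v0:v1,u0:u1]=1;return m
for n,b,z0,z1 in[("tub",(255,140,350,195),36,56),("lid",(370,185,420,280),28,60),("big",(165,155,212,250),65,95),("small",(135,255,205,320),30,95)]:
    m=box(*b)&(z>z0)&(z<z1);print(n,rect(X,m),np.percentile(z[m],[5,50,95]).round(1))
for n,(u,v) in dict(teal=(238,209),red=(269,229),cream=(304,232),mauve=(337,224)).items():
    m=box(u-14,v-14,u+14,v+14)&(z>38);q=X[m][:,:2].astype(np.float32);print(n,m.sum(),cv2.minEnclosingCircle(q),np.percentile(z[m],[5,50,95]).round(1))
go(500,50,200)
cv2.imwrite("pics/greens.png",cv2.resize(p[150:320,130:220],None,fx=3.5,fy=3.5))
E
```

```text
tub (array([625.9, -27.2]), 198.6, 70.0, 83.73) [36.3 40.1 45.4]
lid (array([ 472. , -284.1]), 205.6, 72.6, -4.09) [32.6 38.5 47.6]
big (array([502.8, 262.8]), 205.2, 72.0, 9.95) [71.4 77.  80.6]
small (array([286.5, 288.4]), 148.6, 51.4, 55.82) [48.8 54.8 58.6]
teal 57 ((498.11376953125, 131.55245971679688), 19.07691192626953) [39.3 46.2 51.2]
red 58 ((450.2849426269531, 45.392662048339844), 18.690187454223633) [39.4 46.5 50.3]
cream 55 ((450.9533996582031, -46.81782913208008), 18.758207321166992) [39.7 46.5 50.3]
mauve 66 ((480.3761291503906, -130.62158203125), 18.84610366821289) [39.7 46.2 49.9]
at [264.1 593.4 213.7] yaw 156.0 shift shares [-10.912 -10.011   0.357] turn shares [-0.002 -0.     0.   ] t 0.1 j6 [ 1.07  0.12  1.65 -0.    1.37 -0.08]
```

View pics/greens.png

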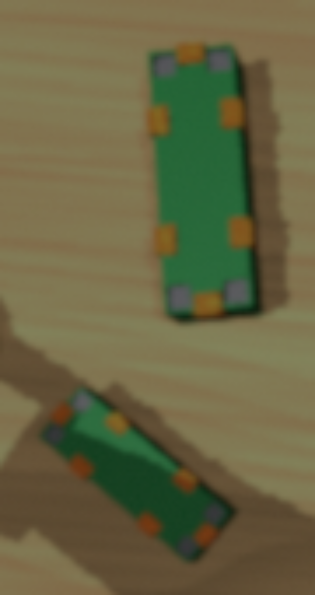

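The long green tub at (188,202) measures 205 x 72 x 77 mm, which fits the full_tub. The one at (169,285) is about 149 x 51 x 55 mm, so it is the wrong size. The crop confirms this. I'm now moving to a survey pose over the pots and the tub.

Request:
servo_tool(series=[0,0,-0.25,0,0,0.15,1,0,0,-0.25,0,0,0.15,1,0,0,-0.25,0,0,0.15,1,0,0,-0.25,0,0,0.15,1,0,0,-0.25,0,0,0.15,1,0,0,-0.25,0,0,0.15,1,0,0,-0.25,0,0,0.15,1,0,0,-0.25,0,0,0.15,1], newtons=15)

```text
time: 0.82
tool_pos: [264.2, 593.6, 294.6]
eef_rot: [1.984, 2.436, -0.001]
wrist_force: [0.2, -0.1, -0.5]
grip_width: 95.1
finger_force: 0.0
```

Request:
servo_tool(series=[0,0,0,0,0,0.135,1,0,0,0,0,0,0.135,1,0,0,0,0,0,0.135,1,-0.78,0.457,0,0,0,0,1,-0.78,0.457,0,0,0,0,1,-0.78,0.457,0,0,0,0,1,-0.78,0.457,0,0,0,0,1,-0.78,0.457,0,0,0,0,1])

```text
time: 1.48
tool_pos: [338.4, 427.2, 294.2]
eef_rot: [2.338, 2.098, -0.001]
wrist_force: [0.6, -1.1, 0.5]
grip_width: 95.2
finger_force: 0.0
```

Request:
servo_tool(series=[-0.78,0.457,0,0,0,0,1,-0.78,0.457,0,0,0,0,1,-0.78,0.457,0,0,0,0,1,-0.78,0.457,0,0,0,0,1,-0.78,0.457,0,0,0,0,1,-0.78,0.457,0,0,0,0,1,-0.78,0.457,0,0,0,0,1,-0.78,0.457,0,0,0,0,1])

```text
time: 2.15
tool_pos: [456.8, 163.1, 294.5]
eef_rot: [2.339, 2.098, 0.0]
wrist_force: [-0.1, 0.8, 0.1]
grip_width: 95.2
finger_force: 0.0
```

Request:
servo_tool(series=[-0.78,0.457,0,0,0,0,1,-0.78,0.457,0,0,0,0,1,-0.78,0.457,0,0,0,0,1,-0.78,0.457,0,0,0,0,1,-0.78,0.457,0,0,0,0,1,0,0,0,0,0,0,1,0,0,0,0,0,0,1,0,0,0,0,0,0,1])

```text
time: 2.82
tool_pos: [530.3, 0.1, 294.2]
eef_rot: [-2.338, -2.096, 0.0]
wrist_force: [0.3, 0.5, -0.4]
grip_width: 95.5
finger_force: 0.0
```

Run:
```python
from h import *
go(498,131,60,83.7)
p,d,X,H=cloud("wrist");cv2.imwrite("pics/w1.png",p);np.savez("w1.npz",p=p,X=X,d=d,H=H)
```

```text
at [5.303e+02 1.000e-01 2.942e+02] yaw 83.76 shift shares [ 3.162 -1.152  5.859] turn shares [-0.001 -0.001  0.001] t 2.8 j6 [-0.1  -0.18  1.82  0.    1.51  0.01]
```

View pics/w1.png

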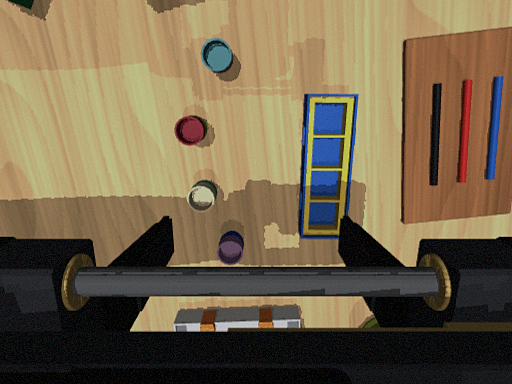

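The wrist view shows teal (218,56), red (191,130), cream (202,196), mauve (231,247), and the empty tub spanning (303..356, 94..238). I'll measure all of them by casting rays onto the plane at rim height.

Run:
```python
from h import *
f=np.load("w1.npz");X,p,d,H=f["X"],f["p"],f["d"],f["H"]
c=get_calibration("wrist");P,_=pose();T=P@c["mount"]
def ray(uv,z):
    uv=np.atleast_2d(uv).astype(float);r=np.c_[(uv[:,0]-c["cx"])/c["fx"],(uv[:,1]-c["cy"])/c["fy"],np.ones(len(uv))]@T[:3,:3].T
    return (T[:3,3]+r*((z-T[2,3])/r[:,2])[:,None])[:,:2]
z=X[...,2]
v,u=np.mgrid[:384,:512]
for n,(a,b) in dict(teal=(218,54),red=(190,129),cream=(202,194),mauve=(231,246)).items():
    m=(abs(u-a)<24)&(abs(v-b)<24)&(z>40)&(z<56);q=X[m][:,:2].astype(np.float32)
    uv=np.c_[u[m],v[m]].astype(np.float32);print(n,m.sum(),cv2.minEnclosingCircle(q),"ray48",ray(cv2.minEnclosingCircle(uv)[0],48).round(1),rect(X,m))
m=(u>290)&(u<368)&(v>85)&(v<245)
mm=m&(z>38)&(z<52);print("tub cloud",rect(X,mm))
bl=m&(H[...,0]>100)&(H[...,0]<130)&(H[...,1]>120)
ye=m&(H[...,0]>20)&(H[...,0]<35)&(H[...,1]>120)
cs=max(cv2.findContours((bl|ye).astype(np.uint8),cv2.RETR_EXTERNAL,cv2.CHAIN_APPROX_NONE)[0],key=cv2.contourArea)
q=ray(cs[:,0],44).astype(np.float32);(cc,(w,h),a)=cv2.minAreaRect(q);print("tub ray44",cc,w,h,a)
cs=max(cv2.findContours(ye.astype(np.uint8),cv2.RETR_EXTERNAL,cv2.CHAIN_APPROX_NONE)[0],key=cv2.contourArea)
q=ray(cs[:,0],36).astype(np.float32);print("foam ray36",cv2.minAreaRect(q))
# cell centres from floor blobs at z=16 not visible fully; foam holes at z=36
hole=cv2.morphologyEx((bl).astype(np.uint8),cv2.MORPH_OPEN,np.ones((9,9)))
n,l,s,ce=cv2.connectedComponentsWithStats(hole);print([(s[i,4],ray(ce[i],36).round(1)) for i in range(1,n)])
print("finger z cloud",)
```

```text
teal 263 ((496.28466796875, 132.61929321289062), 19.063976287841797) ray48 [[496.4 132.9]] (array([496.6, 132.7]), 37.6, 36.4, 81.46)
red 235 ((448.75244140625, 45.98982238769531), 18.902305603027344) ray48 [[449.1  46.8]] (array([448.8,  45.6]), 37.6, 35.8, -6.27)
cream 230 ((449.65484619140625, -46.83584213256836), 19.11076545715332) ray48 [[450.2 -44.9]] (array([449.7, -46.2]), 37.2, 36.5, 39.33)
mauve 227 ((478.8777770996094, -130.81967163085938), 19.255149841308594) ray48 [[ 479.6 -128.9]] (array([ 479. , -131.1]), 38.0, 36.0, 83.66)
tub cloud (array([624.5, -26.5]), 198.3, 64.5, 83.43)
tub ray44 (622.8886108398438, -24.796165466308594) 196.1086883544922 68.82611846923828 83.78429412841797
foam ray36 ((626.0523681640625, -25.595375061035156), (190.18312072753906, 57.30758285522461), 83.5030746459961)
[(np.int32(855), array([[630. ,  42.9]])), (np.int32(737), array([[ 6.253e+02, -5.000e-01]])), (np.int32(642), array([[620. , -44.1]])), (np.int32(528), array([[615.1, -87.7]]))]
finger z cloud
```

Request:
servo_tool(series=[0.4,-0.15,0.7,0,0,0,1,0.4,-0.15,0.7,0,0,0,1,0.4,-0.15,0.7,0,0,0,1,0.4,-0.15,0.7,0,0,0,1,0.4,-0.15,0.7,0,0,0,1,0.4,-0.15,0.7,0,0,0,1,0.4,-0.15,0.7,0,0,0,1,0.4,-0.15,0.7,0,0,0,1], newtons=12)

```text
time: 3.53
tool_pos: [495.7, 134.6, 69.8]
eef_rot: [2.336, 2.1, 0.002]
wrist_force: [-0.2, 1.1, 0.3]
grip_width: 95.0
finger_force: 0.0
```

Request:
servo_tool(series=[0,0,0.4,0,0,0,0.8,0,0,0.35,0,0,0,0.7,0,0,0.2,0,0,0,0.6,0,0,0,0,0,0,0.55,0,0,0,0,0,0,0.5,0,0,0,0,0,0,0.3,0,0,0,0,0,0,0.3,0,0,0,0,0,0,0.3])

```text
time: 4.2
tool_pos: [497.7, 132.4, 33.9]
eef_rot: [2.338, 2.097, 0.003]
wrist_force: [0.1, 0.7, 0.7]
grip_width: 47.2
finger_force: 0.0
```

Run:
```python
from h import *
go(496.5,132.7,32,83.5);go(632.1,40.8,95,83.5);s=get_state();print(s["grip_width"],s["finger_force"],s["wrist_force"])
```

```text
at [497.7 132.4  33.9] yaw 83.76 shift shares [ 0.005 -0.031  0.049] turn shares [ 0.003 -0.001  0.006] t 4.2 j6 [0.16 0.01 2.09 0.   1.03 0.26]
at [497.7 132.4  33.9] yaw 83.76 shift shares [-1.91   3.592 -1.519] turn shares [ 0.003 -0.001  0.006] t 4.2 j6 [0.16 0.01 2.09 0.   1.03 0.26]
47.17169788696967 0.0 [0.14076085 0.66768043 0.6586717 ]
```

Request:
servo_tool(series=[0,-0.03,0.05,0,0,0,0,0,0,0,0,0,0,0,0,0,0,0,0,0,0,0,0,0,0,0,0,0,0,0,-0.4,0,0,0,0,0,0,-0.4,0,0,0,0,0,0,-0.4,0,0,0,0,0,0,-0.35,0,0,0,0])

```text
time: 4.87
tool_pos: [495.2, 132.3, 93.0]
eef_rot: [-2.338, -2.097, 0.001]
wrist_force: [-0.1, -0.2, -0.1]
grip_width: 37.8
finger_force: 12.0
```

Request:
servo_tool(series=[-0.32,0.6,0,0,0,0,0,-0.32,0.6,0,0,0,0,0,-0.32,0.6,0,0,0,0,0,-0.32,0.6,0,0,0,0,0,-0.32,0.6,0,0,0,0,0,-0.31,0.6,0,0,0,0,0,0,0,0,0,0,0,0,0,0,0,0,0,0,0])

```text
time: 5.53
tool_pos: [630.5, 40.1, 91.8]
eef_rot: [-2.339, -2.095, 0.002]
wrist_force: [0.2, -0.2, -1.1]
grip_width: 37.7
finger_force: 12.0
```

Run:
```python
from h import *
go(632.1,40.8,47,83.5);s=get_state();print(s["grip_width"],s["finger_force"],s["wrist_force"])
p,d,X,H=cloud("wrist");cv2.imwrite("pics/w2.png",p);np.savez("w2.npz",p=p,X=X)
```

```text
at [630.5  40.1  91.8] yaw 83.68 shift shares [0.021 0.039 1.12 ] turn shares [-0.002 -0.     0.004] t 5.5 j6 [-0.02  0.19  1.79  0.    1.16  0.09]
37.67032351085686 11.999424397945404 [ 0.21340032 -0.19054798 -1.07985811]
```

View pics/w2.png

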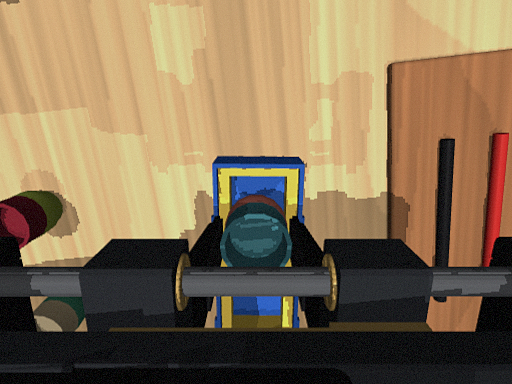

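The teal pot hangs over the end cell. The tub's centreline is at u≈259 and the pot's at 256, so I'm shifting about 2 mm and lowering.

Request:
servo_tool(series=[0.02,0.045,0.2,0,0,0,0,0,0,0.2,0,0,0,0,0,0,0.2,0,0,0,0,0,0,0.2,0,0,0,0,0,0,0.14,0,0,0,0,0,0,0.08,0,0,0,0,0,0,0.06,0,0,0,0,0,0,0,0,0,0,0])

```text
time: 6.25
tool_pos: [631.9, 41.5, 48.8]
eef_rot: [-2.338, -2.097, 0.001]
wrist_force: [0.1, 0.2, -0.6]
grip_width: 37.5
finger_force: 12.0
```

Run:
```python
from h import *
go(632.1,40.8,47,83.5);s=get_state();print(s["grip_width"],s["finger_force"],s["wrist_force"],s["torque"])
```

```text
at [631.9  41.5  48.8] yaw 83.78 shift shares [-0.018  0.006  0.044] turn shares [-0.001  0.     0.006] t 6.2 j6 [-0.02  0.24  1.81 -0.    1.09  0.09]
37.505813741943896 11.999308168888092 [ 0.07407448  0.16407436 -0.59872458] [-0.07506598  0.07663523  0.02176666]
```

Request:
servo_tool(series=[-0.01,0,0.03,0,0,0,0,0,0,0.02,0,0,0,0,0,0,0,0,0,0,0.44,0,0,0,0,0,0,0.5,0,0,0,0,0,0,0.6,0,0,-0.3,0,0,0,0.6,0,0,-0.5,0,0,0,0.6,0,0,-0.5,0,0,0,0.6])

```text
time: 6.92
tool_pos: [631.8, 41.1, 100.2]
eef_rot: [-2.338, -2.097, 0.002]
wrist_force: [0.8, 0.2, 0.3]
grip_width: 56.5
finger_force: 0.0
```

Request:
servo_tool(series=[-0.06,-0.76,0,0,0,0,0.7,-0.06,-0.76,0,0,0,0,0.7,-0.06,-0.76,0,0,0,0,0.7,-0.06,-0.76,0,0,0,0,0.7,-0.06,-0.76,0,0,0,0,0.7,-0.06,-0.76,0,0,0,0,0.7,0,0,0,0,0,0,0.7,0,0,0,0,0,0,0.7])

```text
time: 7.58
tool_pos: [448.9, 46.6, 100.3]
eef_rot: [2.337, 2.097, 0.003]
wrist_force: [-0.1, -0.0, 0.1]
grip_width: 66.6
finger_force: 0.0
```

Run:
```python
from h import *
go(448.8,46,32,83.6)
p,d,X,H=cloud("top");z=X[...,2];v,u=np.mgrid[:384,:512]
m=(u>258)&(u<345)&(v>145)&(v<192)&(z>54);print("teal",m.sum(),cv2.minEnclosingCircle(X[m][:,:2].astype(np.float32)),np.percentile(z[m],[10,50,90]))
```

```text
at [448.9  46.6 100.3] yaw 83.79 shift shares [-0.016 -0.005  1.708] turn shares [ 0.003 -0.     0.004] t 7.6 j6 [-0.02 -0.23  2.19  0.    1.18  0.09]
teal 678 ((552.9006958007812, 40.623451232910156), 100.40324401855469) [216.72600768 421.97072322 429.31488448]
```

Request:
servo_tool(series=[0,0,0.5,0,0,0,0.7,0,0,0.5,0,0,0,0.6,0,0,0.4,0,0,0,0.55,0,0,0.2,0,0,0,0.5,0,0,0.1,0,0,0,0.5,0,0,0,0,0,0,0,0,0,0,0,0,0,0,0,0,0,0,0,0,0])

```text
time: 8.3
tool_pos: [450.6, 46.5, 32.5]
eef_rot: [2.338, 2.097, 0.002]
wrist_force: [-0.1, 0.1, -0.6]
grip_width: 37.7
finger_force: 12.0
```

Request:
servo_tool(series=[0,0,0,0,0,0,0,0,0,0,0,0,0,0,0,0,0,0,0,0,0,0,0,-0.4,0,0,0,0,0,0,-0.4,0,0,0,0,-0.25,0,-0.4,0,0,0,0,-0.25,0,-0.35,0,0,0,0,-0.25,0,0,0,0,0,0])

```text
time: 8.97
tool_pos: [448.4, 16.3, 96.8]
eef_rot: [2.335, 2.095, 0.007]
wrist_force: [0.4, -1.4, 0.1]
grip_width: 38.1
finger_force: 12.0
```

Request:
servo_tool(series=[0,0.65,0,0,0,0,0,0,0.65,0,0,0,0,0,0,0.65,0,0,0,0,0,0,0.65,0,0,0,0,0,0,0.65,0,0,0,0,0,0,0.65,0,0,0,0,0,0,0.65,0,0,0,0,0,0,0,0,0,0,0,0])

```text
time: 9.63
tool_pos: [630.3, -4.0, 92.4]
eef_rot: [2.339, 2.096, 0.002]
wrist_force: [-0.6, -0.2, 0.3]
grip_width: 37.4
finger_force: 12.0
```

Run:
```python
from h import *
go(627,-3.9,47,83.6);s=get_state();print(s["grip_width"],s["finger_force"],s["wrist_force"])
p,d,X,H=cloud("wrist");cv2.imwrite("pics/w3.png",p);np.savez("w3.npz",p=p,X=X)
```

```text
at [630.3  -4.   92.4] yaw 83.73 shift shares [-0.005 -0.083  1.135] turn shares [0.002 0.    0.003] t 9.6 j6 [-0.09  0.18  1.8  -0.    1.16  0.02]
37.40570412372451 11.978378891944885 [-0.58332448 -0.17363123  0.28241152]
```

View pics/w3.png

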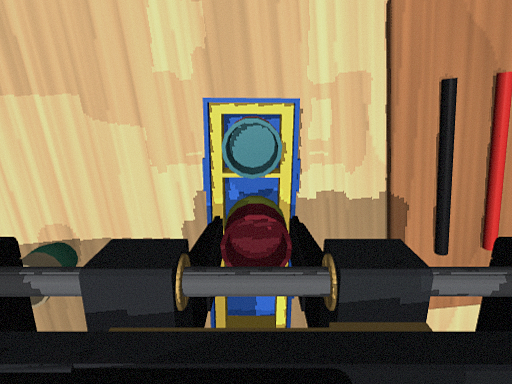

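The teal pot stands upright in its cell at (252,147). The red pot is at u=257 and the tub's midline at about 252, so I'm shifting -3 mm, lowering and releasing.

Request:
servo_tool(series=[0,-0.075,0.2,0,0,0,0,0,0,0.2,0,0,0,0,0,0,0.2,0,0,0,0,0,0,0.2,0,0,0,0,0,0,0.15,0,0,0,0,0,0,0.1,0,0,0,0,0,0,0.06,0,0,0,0,0,0,0.02,0,0,0,0])

```text
time: 10.35
tool_pos: [625.2, -2.8, 48.7]
eef_rot: [2.337, 2.096, 0.003]
wrist_force: [4.3, -0.8, 1.3]
grip_width: 37.7
finger_force: 12.0
```

Run:
```python
from h import *
go(627,-3.9,47,83.6);s=get_state();print(s["grip_width"],s["finger_force"],s["wrist_force"])
f=np.load("w3.npz");X=f["X"];z=X[...,2];v,u=np.mgrid[:384,:512]
m=(abs(u-252)<36)&(abs(v-147)<36)&(z>57)&(z<72);print("teal",cv2.minEnclosingCircle(X[m][:,:2].astype(np.float32)),np.median(z[m]))
```

```text
at [625.2  -2.8  48.7] yaw 83.78 shift shares [-0.022  0.048  0.044] turn shares [ 0.003 -0.     0.004] t 10.3 j6 [-0.09  0.22  1.83 -0.    1.08  0.02]
37.65407802009481 11.964781433343887 [ 4.28279127 -0.77334671  1.25527084]
teal ((632.9970703125, 40.964603424072266), 19.047725677490234) 62.75897840785939
```

Request:
servo_tool(series=[-0.02,0.045,0.02,0,0,0,0,0,0,0.02,0,0,0,0,0,0,0,0,0,0,0.44,0,0,0,0,0,0,0.5,0,0,0,0,0,0,0.6,0,0,-0.3,0,0,0,0.6,0,0,-0.5,0,0,0,0.6,0,0,-0.5,0,0,0,0.6])

```text
time: 11.02
tool_pos: [624.6, -3.6, 98.5]
eef_rot: [-2.337, -2.096, 0.004]
wrist_force: [0.6, -0.4, 1.2]
grip_width: 56.7
finger_force: 0.0
```

Request:
servo_tool(series=[-0.25,-0.71,0,0,0,0,0.7,-0.25,-0.71,0,0,0,0,0.7,-0.25,-0.71,0,0,0,0,0.7,-0.25,-0.71,0,0,0,0,0.7,-0.25,-0.71,0,0,0,0,0.7,-0.25,-0.71,0,0,0,0,0.7,0,0,0,0,0,0,0.7,0,0,0,0,0,0,0.7])

```text
time: 11.68
tool_pos: [449.0, -45.0, 99.0]
eef_rot: [2.34, 2.096, 0.001]
wrist_force: [0.3, 0.7, -0.2]
grip_width: 66.5
finger_force: 0.0
```

Run:
```python
from h import *
go(449.7,-46.5,32,83.6)
```

```text
at [449. -45.  99.] yaw 83.72 shift shares [-0.036  0.022  1.675] turn shares [ 0.001 -0.     0.003] t 11.7 j6 [-0.22 -0.23  2.19  0.    1.18 -0.11]
```

Request:
servo_tool(series=[-0.03,0.02,0.5,0,0,0,0.7,0,0,0.5,0,0,0,0.6,0,0,0.37,0,0,0,0.55,0,0,0.2,0,0,0,0.5,0,0,0.1,0,0,0,0.5,0,0,0,0,0,0,0,0,0,0,0,0,0,0,0,0,0,0,0,0,0])

```text
time: 12.35
tool_pos: [451.6, -46.3, 32.9]
eef_rot: [2.337, 2.097, 0.002]
wrist_force: [-0.0, 0.6, -2.0]
grip_width: 37.3
finger_force: 12.0
```

Request:
servo_tool(series=[0,0,0,0,0,0,0,0,0,0,0,0,0,0,0,0,0,0,0,0,0,0,0,-0.4,0,0,0,0,0,0,-0.4,0,0,0,0,0.13,0,-0.4,0,0,0,0,0.13,0,-0.35,0,0,0,0,0.14,0,0,0,0,0,0])

```text
time: 13.02
tool_pos: [454.6, -30.5, 97.3]
eef_rot: [2.335, 2.094, 0.006]
wrist_force: [1.1, -0.0, -0.1]
grip_width: 37.3
finger_force: 12.0
```

Request:
servo_tool(series=[0,0.61,0,0,0,0,0,0,0.61,0,0,0,0,0,0,0.61,0,0,0,0,0,0,0.61,0,0,0,0,0,0,0.61,0,0,0,0,0,0,0.61,0,0,0,0,0,0,0.61,0,0,0,0,0,0,0,0,0,0,0,0])

```text
time: 13.68
tool_pos: [625.1, -49.1, 92.9]
eef_rot: [2.338, 2.097, 0.002]
wrist_force: [-0.9, -0.0, -0.6]
grip_width: 37.4
finger_force: 12.0
```

Run:
```python
from h import *
go(622,-48.7,47,83.6);s=get_state();print(s["grip_width"],s["finger_force"],s["wrist_force"])
p,d,X,H=cloud("wrist");cv2.imwrite("pics/w4.png",p);np.savez("w4.npz",p=p,X=X)
z=X[...,2];v,u=np.mgrid[:384,:512]
for lo,hi in((15,160),(90,215)):pass
m=(abs(u-256)<60)&(v<210)&(z>57)&(z<72)
n,l,s,c=cv2.connectedComponentsWithStats(m.astype(np.uint8))
for i in range(1,n):
    if s[i,4]>60:print(s[i],cv2.minEnclosingCircle(X[l==i][:,:2].astype(np.float32)),np.median(z[l==i]))
```

```text
at [625.1 -49.1  92.9] yaw 83.77 shift shares [ 1.000e-03 -8.100e-02  1.148e+00] turn shares [0.002 0.    0.004] t 13.7 j6 [-0.16  0.18  1.81  0.    1.16 -0.06]
37.421049466517594 11.972842812538147 [-0.90212138 -0.02636782 -0.55196386]
[ 220   38   64   68 1093] ((633.0261840820312, 41.32131576538086), 18.978740692138672) 62.78569060871459
[217 119  61  60 912] ((625.0887451171875, -3.7010529041290283), 18.91210174560547) 62.821557460462415
```

Request:
servo_tool(series=[0,-0.07,0.2,0,0,0,0,0,0,0.2,0,0,0,0,0,0,0.2,0,0,0,0,0,0,0.2,0,0,0,0,0,0,0.15,0,0,0,0,0,0,0.1,0,0,0,0,0,0,0.06,0,0,0,0,0,0,0.02,0,0,0,0])

```text
time: 14.4
tool_pos: [619.9, -48.6, 48.8]
eef_rot: [2.338, 2.097, 0.002]
wrist_force: [2.7, -0.1, 1.4]
grip_width: 37.9
finger_force: 12.0
```

Run:
```python
from h import *
go(622,-48.7,47,83.6);s=get_state();print(s["grip_width"],s["finger_force"],s["wrist_force"])
```

```text
at [619.9 -48.6  48.8] yaw 83.78 shift shares [0.002 0.053 0.045] turn shares [0.002 0.    0.004] t 14.4 j6 [-0.16  0.22  1.84  0.    1.08 -0.06]
37.939786531397864 11.966660767793655 [ 2.73618499 -0.13205328  1.3720293 ]
```

Request:
servo_tool(series=[0,0.045,0.02,0,0,0,0,0,0,0.02,0,0,0,0,0,0,0,0,0,0,0.44,0,0,0,0,0,0,0.5,0,0,0,0,0,0,0.6,0,0,-0.3,0,0,0,0.6,0,0,-0.5,0,0,0,0.6,0,0,-0.5,0,0,0,0.6])

```text
time: 15.07
tool_pos: [620.1, -48.5, 99.1]
eef_rot: [-2.337, -2.096, 0.003]
wrist_force: [0.4, -0.2, -0.3]
grip_width: 56.5
finger_force: 0.0
```

Request:
servo_tool(series=[-0.4,-0.55,0,0,0,0,0.7,-0.4,-0.55,0,0,0,0,0.7,-0.4,-0.55,0,0,0,0,0.7,-0.4,-0.55,0,0,0,0,0.7,-0.4,-0.55,0,0,0,0,0.7,-0.4,-0.55,0,0,0,0,0.7,0,0,0,0,0,0,0.7,0,0,0,0,0,0,0.7])

```text
time: 15.73
tool_pos: [478.9, -130.2, 99.7]
eef_rot: [2.34, 2.095, 0.001]
wrist_force: [0.8, -0.5, -0.8]
grip_width: 66.6
finger_force: 0.0
```

Run:
```python
from h import *
go(479,-131,32,83.6)
```

```text
at [ 478.9 -130.2   99.7] yaw 83.67 shift shares [-0.02   0.003  1.692] turn shares [ 0.001 -0.     0.002] t 15.7 j6 [-0.37 -0.12  2.09  0.    1.16 -0.26]
```

Request:
servo_tool(series=[-0.02,0,0.5,0,0,0,0.7,0,0,0.5,0,0,0,0.6,0,0,0.39,0,0,0,0.55,0,0,0.2,0,0,0,0.5,0,0,0.1,0,0,0,0.5,0,0,0,0,0,0,0,0,0,0,0,0,0,0,0,0,0,0,0,0,0])

```text
time: 16.4
tool_pos: [480.4, -130.7, 32.5]
eef_rot: [2.337, 2.097, 0.001]
wrist_force: [-0.1, 0.5, -1.0]
grip_width: 37.6
finger_force: 12.0
```

Request:
servo_tool(series=[0,0,0,0,0,0,0,0,0,0,0,0,0,0,0,0,0,0,0,0,0,0,0,-0.4,0,0,0,0,0,0,-0.4,0,0,0,0,0.44,0,-0.4,0,0,0,0,0.44,0,-0.35,0,0,0,0,0.43,0,0,0,0,0,0])

```text
time: 17.07
tool_pos: [487.3, -78.7, 97.2]
eef_rot: [2.336, 2.093, 0.005]
wrist_force: [-0.4, 0.2, -1.0]
grip_width: 37.4
finger_force: 12.0
```

Request:
servo_tool(series=[0,0.54,0,0,0,0,0,0,0.54,0,0,0,0,0,0,0.54,0,0,0,0,0,0,0.54,0,0,0,0,0,0,0.54,0,0,0,0,0,0,0.54,0,0,0,0,0,0,0,0,0,0,0,0,0,0,0,0,0,0,0])

```text
time: 17.73
tool_pos: [614.3, -92.6, 93.3]
eef_rot: [-2.338, -2.098, 0.001]
wrist_force: [0.8, -0.1, -0.1]
grip_width: 37.5
finger_force: 12.0
```

Run:
```python
from h import *
go(616.9,-93.4,47,83.6);s=get_state();print(s["grip_width"],s["finger_force"],s["wrist_force"])
```

```text
at [614.3 -92.6  93.3] yaw 83.79 shift shares [-0.013  0.068  1.158] turn shares [-0.001  0.     0.004] t 17.7 j6 [-0.24  0.16  1.82 -0.    1.16 -0.13]
37.47843352610208 11.978029757738113 [ 0.84131638 -0.14391512 -0.13525061]
```

Request:
servo_tool(series=[-0.01,0.06,0.2,0,0,0,0,0,0,0.2,0,0,0,0,0,0,0.2,0,0,0,0,0,0,0.2,0,0,0,0,0,0,0.15,0,0,0,0,0,0,0.1,0,0,0,0,0,0,0.06,0,0,0,0,0,0,0.02,0,0,0,0])

```text
time: 18.4
tool_pos: [616.1, -93.2, 48.3]
eef_rot: [-2.338, -2.097, 0.0]
wrist_force: [-0.7, 1.3, 1.4]
grip_width: 37.8
finger_force: 12.0
```

Run:
```python
from h import *
go(616.9,-93.4,47,83.6);s=get_state();print(s["grip_width"],s["finger_force"],s["wrist_force"])
```

```text
at [616.1 -93.2  48.3] yaw 83.78 shift shares [-0.003  0.02   0.033] turn shares [-0.001  0.     0.004] t 18.4 j6 [-0.24  0.22  1.84 -0.    1.08 -0.13]
37.798736345938494 11.99254184961319 [-0.67150445  1.32940951  1.41207639]
```

Request:
servo_tool(series=[0,0.015,0.02,0,0,0,0,0,0,0.02,0,0,0,0,0,0,0,0,0,0,0.44,0,0,0,0,0,0,0.5,0,0,0,0,0,0,0.6,0,0,-0.3,0,0,0,0.6,0,0,-0.5,0,0,0,0.6,0,0,-0.5,0,0,0,0.6])

```text
time: 19.07
tool_pos: [616.3, -93.1, 98.9]
eef_rot: [-2.338, -2.097, 0.001]
wrist_force: [0.5, -0.5, 0.0]
grip_width: 56.7
finger_force: 0.0
```

Request:
servo_tool(series=[-0.64,-0.38,-0.5,0,0,0,1,-0.64,-0.38,-0.5,0,0,0,1,-0.64,-0.38,-0.5,0,0,0,1,-0.64,-0.38,-0.5,0,0,0,1,-0.64,-0.38,-0.5,0,0,0,1,-0.64,-0.38,-0.5,0,0,0,1,-0.64,-0.38,-0.5,0,0,0,1,-0.64,-0.38,-0.5,0,0,0,1])

```text
time: 19.73
tool_pos: [472.7, -284.6, 260.7]
eef_rot: [2.337, 2.097, 0.001]
wrist_force: [1.0, -0.5, 0.6]
grip_width: 94.6
finger_force: 0.0
```

Run:
```python
from h import *
go(472,-284,260,-4)
p,d,X,H=cloud("wrist");cv2.imwrite("pics/w5.png",p);np.savez("w5.npz",p=p,X=X)
z=X[...,2];m=(X[...,0]>560)&(X[...,0]<690)&(abs(X[...,1]+26)<110)&(z>55)&(z<75)
n,l,s,c=cv2.connectedComponentsWithStats(m.astype(np.uint8))
for i in range(1,n):
    if s[i,4]>60:print(s[i],cv2.minEnclosingCircle(X[l==i][:,:2].astype(np.float32)),np.median(z[l==i]))
m=(abs(X[...,0]-472)<150)&(abs(X[...,1]+284)<80)&(z>28)&(z<60)
if m.sum()>50:print(rect(X,m))
```

```text
at [ 472.7 -284.6  260.7] yaw 83.79 shift shares [ 0.012 -0.02   0.018] turn shares [ 2.000e-03 -1.000e-03  1.951e+00] t 19.7 j6 [-0.64 -0.12  1.82  0.    1.44 -0.53]
(array([ 470.2, -283.8]), 205.2, 71.4, -3.53)
```

View pics/w5.png

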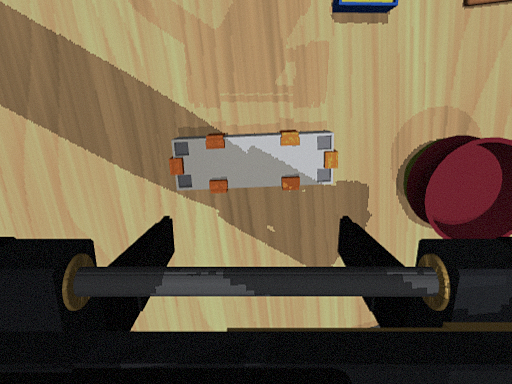

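The lid is directly below, spanning (173..333, 132..190), with all its tabs up and facing +-x. I'm refining its angle from the unsaturated, non-orange top, and turning the tool meanwhile.

Run:
```python
from h import *
f=np.load("w5.npz");X,p=f["X"],f["p"];H=cv2.cvtColor(p,cv2.COLOR_BGR2HSV);z=X[...,2]
m=(abs(X[...,0]-472)<150)&(abs(X[...,1]+284)<80)&(z>33)&(z<45)&(H[...,1]<60)
m=cv2.morphologyEx(m.astype(np.uint8),cv2.MORPH_OPEN,np.ones((3,3)))>0
print(m.sum(),rect(X,m),np.median(z[m]))
o=(abs(X[...,0]-472)<150)&(abs(X[...,1]+284)<80)&(z>42)&(z<60)&(H[...,1]>120)&(H[...,0]<20)
n,l,s,c=cv2.connectedComponentsWithStats(o.astype(np.uint8))
for i in range(1,n):
    if s[i,4]>20:print(s[i,4],np.median(X[l==i],0).round(1))
```

```text
6339 (array([ 470.4, -283.8]), 198.2, 64.3, -3.69) 37.97091746895717
192 [ 517.1 -258.6   46.6]
223 [ 427.4 -253.    46.6]
172 [ 565.1 -289.1   46.5]
220 [ 376.5 -277.5   46. ]
226 [ 513.9 -313.7   46.5]
222 [ 423.8 -308.2   46.2]
```

Request:
servo_tool(series=[0,0,0.3,0,0,0.15,1,0,0,0.3,0,0,0.15,1,0,0,0.3,0,0,0.15,1,0,0,0.3,0,0,0.15,1,0,0,0.3,0,0,0.15,1,0,0,0.3,0,0,0.15,1,0,0,0.3,0,0,0.15,1,0,0,0.3,0,0,0.15,1])

```text
time: 20.45
tool_pos: [474.0, -283.6, 162.8]
eef_rot: [3.038, 0.798, 0.001]
wrist_force: [0.0, 0.2, 0.0]
grip_width: 95.0
finger_force: 0.0
```

Request:
servo_tool(series=[0,0,0.3,0,0,0.15,1,0,0,0,0,0,0.15,1,0,0,0,0,0,0.15,1,0,0,0,0,0,0.15,1,0,0,0,0,0,0.15,1,0,0,0,0,0,0,1,0,0,0,0,0,0,1,0,0,0,0,0,0,1])

```text
time: 21.12
tool_pos: [473.9, -283.6, 151.0]
eef_rot: [3.14, -0.105, 0.001]
wrist_force: [0.2, -0.4, 0.0]
grip_width: 94.6
finger_force: 0.0
```

Run:
```python
from h import *
go(470.5,-283.8,9,-3.7)
p,d,X,H=cloud("wrist");z=X[...,2]
m=(abs(X[...,0]-472)<150)&(abs(X[...,1]+284)<80)&(z>33)&(z<45)&(H[...,1]<60)
m=cv2.morphologyEx(m.astype(np.uint8),cv2.MORPH_OPEN,np.ones((3,3)))>0
print(m.sum(),rect(X,m))
```

```text
at [ 473.9 -283.6  151. ] yaw -3.82 shift shares [-0.087  0.009  3.551] turn shares [ 0.    -0.001 -0.003] t 21.1 j6 [-0.64 -0.04  1.93  0.    1.25  1.  ]
11017 (array([ 480.5, -284.2]), 177.5, 64.1, -3.62)
```

Request:
servo_tool(series=[-0.085,0,0.7,0,0,0,1,0,0,0.7,0,0,0,1,0,0,0.7,0,0,0,1,0,0,0.7,0,0,0,1,0,0,0.4,0,0,0,1,0,0,0.2,0,0,0,1,0,0,0.11,0,0,0,1,0,0,0,0,0,0,1], newtons=25)

```text
time: 21.83
tool_pos: [470.3, -283.4, 10.0]
eef_rot: [-3.139, 0.108, 0.001]
wrist_force: [0.3, -0.4, -0.4]
grip_width: 94.9
finger_force: 0.0
```

Request:
servo_tool(series=[0,0,0,0,0,0,0.8,0,0,0,0,0,0,0.7,0,0,0,0,0,0,0.6,0,0,0,0,0,0,0.6,0,0,0,0,0,0,0.6,0,0,0,0,0,0,0.6,0,0,0,0,0,0,0.6,0,0,0,0,0,0,0.6])

```text
time: 22.5
tool_pos: [470.7, -283.7, 10.8]
eef_rot: [3.139, -0.109, 0.001]
wrist_force: [-0.8, 0.1, 3.7]
grip_width: 63.9
finger_force: 25.0
```

Run:
```python
from h import *
go(470.5,-283.8,9,-3.7);s=get_state();print(s["grip_width"],s["finger_force"],s["wrist_force"])
```

```text
at [ 470.7 -283.7   10.8] yaw -3.96 shift shares [-0.004  0.004  0.046] turn shares [ 0.001 -0.001 -0.006] t 22.5 j6 [-0.64  0.12  2.02 -0.    0.99  1.  ]
63.91865353471529 24.991030991077423 [-0.8187081   0.10346951  3.66928462]
```

Request:
servo_tool(series=[0,0,-0.2,0,0,0,0.6,0,0,-0.4,0,0,0,0.6,0,0,-0.4,0,0,-0.1,0.6,0,0,-0.4,0,0,-0.144,0.6,0,0,-0.4,0,0,-0.144,0.6,0,0,-0.4,0,0,-0.144,0.6,0,0,-0.4,0,0,-0.144,0.6,0,0,-0.3,0,0,-0.144,0.6])

```text
time: 23.17
tool_pos: [470.3, -283.3, 127.4]
eef_rot: [3.01, 0.899, 0.0]
wrist_force: [-0.0, 0.2, -1.8]
grip_width: 63.9
finger_force: 25.0
```

Request:
servo_tool(series=[0,0,0,0,0,-0.144,0.6,0,0,0,0,0,-0.144,0.6,0,0,0,0,0,-0.144,0.6,0,0,0,0,0,-0.144,0.6,0,0,0,0,0,-0.144,0.6,0,0,0,0,0,-0.144,0.6,0,0,0,0,0,-0.144,0.6,0,0,0,0,0,-0.11,0.6])

```text
time: 23.83
tool_pos: [469.8, -283.0, 125.7]
eef_rot: [-2.342, -2.092, 0.0]
wrist_force: [-0.2, 0.5, -1.6]
grip_width: 64.0
finger_force: 25.0
```

Run:
```python
from h import *
go(624.5,-26.3,125,83.5);s=get_state();print(s["grip_width"],s["finger_force"],s["wrist_force"])
```

```text
at [ 469.8 -283.   125.7] yaw 83.54 shift shares [6.811 3.12  0.02 ] turn shares [-0.002 -0.001  0.001] t 23.8 j6 [-0.64 -0.03  1.96  0.    1.21 -0.53]
64.02889769862666 24.98731791973114 [-0.19904208  0.49905912 -1.56226232]
```

Run:
```python
from h import *
p,d,X,H=cloud("top");z=X[...,2];v,u=np.mgrid[:384,:512]
m=(u>258)&(u<345)&(v>140)&(v<192)&(z>55)&(z<80)
n,l,s,c=cv2.connectedComponentsWithStats(m.astype(np.uint8))
e=np.array([.113,.9936])
for i in range(1,n):
    if s[i,4]>20:
        q,r=cv2.minEnclosingCircle(X[l==i][:,:2].astype(np.float32));w=np.array(q)-[625.4,-26.8];print(np.round(q,1),round(r,1),np.median(z[l==i]).round(1),"tub xy",w@e,w@[e[1],-e[0]])
cv2.imwrite("pics/t2.png",cv2.resize(p[130:260,230:420],None,fx=4,fy=4))
```

```text
[634.6  41.1] 19.0 61.8 tub xy 68.51864751708985 1.4575721093750225
[626.7  -4.8] 19.7 62.3 tub xy 21.997545837860113 -1.1508260625266804
[621.8 -49.4] 19.2 62.8 tub xy -22.842602482910152 -1.0658167425536886
[618.2 -94. ] 19.3 62.8 tub xy -67.62672465087891 0.4647545404052961
```

View pics/t2.png

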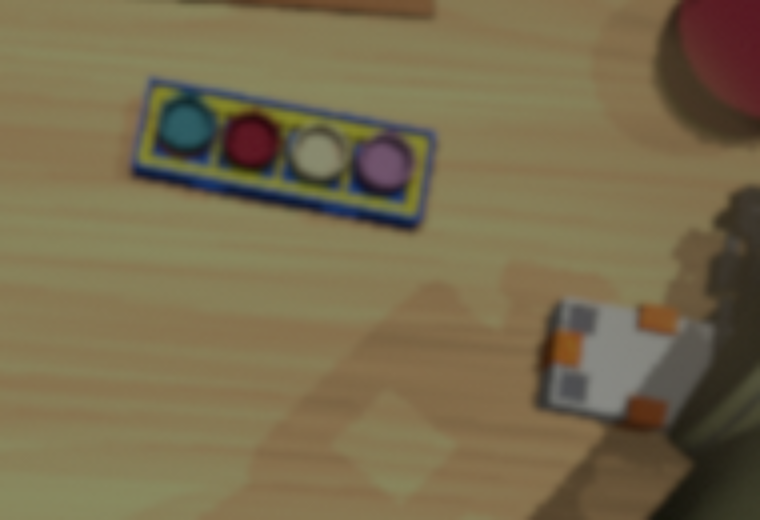

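All four pots stand upright in their own cells, at (186,125), (250,140), (317,153) and (385,162) in the crop. I'm bringing the lid over.

Request:
servo_tool(series=[0.68,0.31,0,0,0,0,0.6,0.68,0.31,0,0,0,0,0.6,0.68,0.31,0,0,0,0,0.6,0.68,0.31,0,0,0,0,0.6,0.68,0.31,0,0,0,0,0.6,0.68,0.31,0,0,0,0,0.6,0.68,0.31,0,0,0,0,0.6,0.68,0.31,0,0,0,0,0.6])

```text
time: 24.55
tool_pos: [594.6, -77.5, 125.9]
eef_rot: [-2.35, -2.084, 0.001]
wrist_force: [0.6, -0.5, -1.7]
grip_width: 63.5
finger_force: 25.0
```

Request:
servo_tool(series=[0.5,0.25,0,0,0,0,0.6,0.4,0.2,0,0,0,0,0.6,0.3,0.12,0,0,0,0,0.6,0.17,0.07,0,0,0,0,0.6,0,0,0,0,0,0,0.6,0,0,0,0,0,0,0.6,0,0,0,0,0,0,0.6,0,0,0,0,0,0,0.6])

```text
time: 25.22
tool_pos: [625.9, -28.5, 126.2]
eef_rot: [-2.35, -2.085, 0.001]
wrist_force: [0.3, -0.8, -2.1]
grip_width: 63.6
finger_force: 25.0
```

Run:
```python
from h import *
go(624.8,-26.4,49.5,83.5);s=get_state();print(s["grip_width"],s["finger_force"],s["wrist_force"])
```

```text
at [625.9 -28.5 126.2] yaw 83.16 shift shares [ 0.05  -0.033  1.917] turn shares [-0.     0.    -0.008] t 25.2 j6 [-0.13  0.14  1.78 -0.    1.22 -0.01]
63.61579248740661 24.988207519054413 [ 0.25777063 -0.77752992 -2.08366735]
```

Request:
servo_tool(series=[0.05,-0.033,0.2,0,0,-0.006,0.6,0,0,0.3,0,0,0,0.6,0,0,0.3,0,0,0,0.6,0,0,0.3,0,0,0,0.6,0,0,0.3,0,0,0,0.6,0,0,0.2,0,0,0,0.6,0,0,0.1,0,0,0,0.6,0,0,0,0,0,0,0.6])

```text
time: 25.88
tool_pos: [624.2, -25.3, 56.3]
eef_rot: [-2.342, -2.091, 0.003]
wrist_force: [-0.8, -0.5, -0.8]
grip_width: 63.7
finger_force: 25.0
```

Run:
```python
from h import *
go(624.8,-26.4,49.5,83.5);s=get_state();print(s["grip_width"],s["finger_force"],s["wrist_force"])
```

```text
at [624.2 -25.3  56.3] yaw 83.51 shift shares [-0.025  0.018  0.17 ] turn shares [-0.004 -0.     0.   ] t 25.9 j6 [-0.13  0.22  1.83 -0.    1.1  -0.01]
63.65462954189269 24.988226294517517 [-0.75001232 -0.50396614 -0.76967205]
```

Request:
servo_tool(series=[-0.025,0.015,0.03,0,0,0,0.6,0,0,0.03,0,0,0,0.6,0,0,0.03,0,0,0,0.6,0,0,0.03,0,0,0,0.6,0,0,0.03,0,0,0,0.6,0,0,0.02,0,0,0,0.6,0,0,0,0,0,0,0.6,0,0,0,0,0,0,0.6])

```text
time: 26.55
tool_pos: [625.8, -26.5, 51.5]
eef_rot: [2.343, 2.092, 0.0]
wrist_force: [0.9, -0.3, -1.9]
grip_width: 64.3
finger_force: 25.0
```

Run:
```python
from h import *
go(624.8,-26.4,49.5,83.5);s=get_state();print(s["grip_width"],s["finger_force"],s["wrist_force"],s["torque"])
```

```text
at [625.8 -26.5  51.5] yaw 83.51 shift shares [ 0.    -0.026  0.05 ] turn shares [0. 0. 0.] t 26.6 j6 [-0.13  0.22  1.83 -0.    1.09 -0.01]
64.34241993447056 24.988240599632263 [ 0.87001952 -0.25212636 -1.91228775] [-0.12803183  0.08402393  0.00440933]
```

Request:
servo_tool(series=[0,-0.01,0.03,0,0,0,0.6,0,0,0.03,0,0,0,0.6,0,0,0.02,0,0,0,0.6,0,0,0,0,0,0,0.6,0,0,0,0,0,0,0.7,0,0,0,0,0,0,0.8,0,0,0,0,0,0,0.95,0,0,0,0,0,0,1])

```text
time: 27.22
tool_pos: [625.4, -26.5, 48.2]
eef_rot: [2.343, 2.092, 0.0]
wrist_force: [-0.1, -0.4, 0.3]
grip_width: 81.2
finger_force: 0.0
```

Request:
servo_tool(series=[0,0,-0.2,0,0,0,1,0,0,-0.4,0,0,0,1,0,0,-0.8,0,0,0,1,0,0,-0.8,0,0,0,1,0,0,-0.8,0,0,0,1,0,0,-0.8,0,0,0,1,0,0,-0.4,0,0,0,0.5,0,0,0,0,0,0,0])

```text
time: 27.88
tool_pos: [628.2, -26.8, 223.2]
eef_rot: [2.338, 2.087, 0.011]
wrist_force: [0.5, -0.2, 0.2]
grip_width: 86.4
finger_force: 0.0
```

Run:
```python
from h import *
p,d,X,H=cloud("wrist");z=X[...,2];cv2.imwrite("pics/w6.png",p)
R=(abs(X[...,0]-625)<70)&(abs(X[...,1]+26)<130)
m=R&(z>71)&(z<84)&(H[...,1]<60)
m=cv2.morphologyEx(m.astype(np.uint8),cv2.MORPH_OPEN,np.ones((3,3)))>0
print(m.sum(),rect(X,m),np.median(z[m]))
A=np.c_[X[m][:,:2]-[625,-26],np.ones(m.sum())];print("plane",np.linalg.lstsq(A,X[m][:,2],rcond=None)[0])
o=R&(z>80)&(z<98)&(H[...,1]>120)&(H[...,0]<20)
n,l,s,c=cv2.connectedComponentsWithStats(o.astype(np.uint8))
for i in range(1,n):
    if s[i,4]>20:print(s[i,4],c[i].round(),np.median(X[l==i],0).round(1))
go(625,-26,200,83.5)
```

```text
10349 (array([626.1, -27.4]), 198.4, 64.2, 83.85) 76.90251586354731
plane [ 2.64229721e-04 -1.08338373e-03  7.65766601e+01]
312 [251.  78.] [636.8  67.4  85.6]
343 [223. 133.] [604.4  21.3  85.6]
320 [280. 133.] [658.4  14.7  85.6]
316 [225. 221.] [594.2 -67.7  85.6]
306 [279. 221.] [649.  -74.3  85.2]
146 [252. 261.] [ 616.6 -116.    84.8]
at [626.9 -26.7 219.8] yaw 83.51 shift shares [ 0.011 -0.053  0.495] turn shares [0.008 0.    0.   ] t 27.9 j6 [-0.13  0.07  1.7   0.    1.37 -0.01]
```

View pics/w6.png

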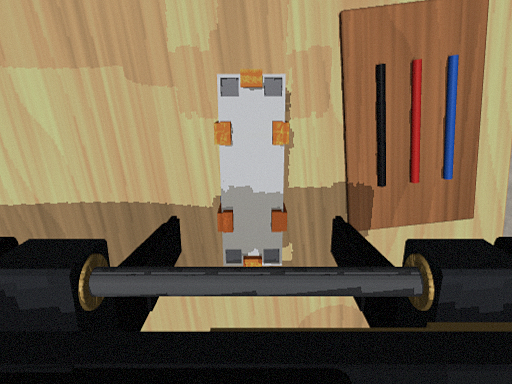

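The lid is seated flat (top measured 77 mm; it read 38 on the bench), centred at (625.8,-27) and with the tabs still up. Now I'm pressing the tabs with the fingers shut.

Request:
servo_tool(series=[0.186,-0.108,0.5,0,0,0,0,0.186,-0.108,0.5,0,0,0,0,0.186,-0.108,0.5,0,0,0,0,0.186,-0.108,0.5,0,0,0,0,0.186,-0.108,0.5,0,0,0,0,0.186,-0.108,0.5,0,0,0,0,0,0,0,0,0,0,0,0,0,0,0,0,0,0])

```text
time: 28.6
tool_pos: [602.3, 21.1, 93.1]
eef_rot: [-2.34, -2.09, 0.007]
wrist_force: [-0.2, 0.2, 0.6]
grip_width: 29.8
finger_force: 0.0
```

Request:
servo_tool(series=[0,0,0,0,0,0,0,0,0,0,0,0,0,0,0,0,0,0,0,0,0,0,0,0,0,0,0,0,0,0,0,0,0,0,0,0,0,0,0,0,0,0,0,0,0,0,0,0,0,0,0,0,0,0,0,0])

```text
time: 29.27
tool_pos: [604.7, 20.8, 96.4]
eef_rot: [2.344, 2.092, 0.0]
wrist_force: [-0.1, 0.2, 0.1]
grip_width: 0.4
finger_force: 0.0
```

Run:
```python
from h import *
e=np.array([.1106,.9939]);f=np.array([.9939,-.1106]);t=np.array([625.8,-27])+45*e-25*f;print(t)
go(*t,79,83.7);s=get_state();print(s["grip_width"],s["wrist_force"])
```

```text
[605.9295  20.4905]
at [604.7  20.8  96.4] yaw 83.51 shift shares [-0.003  0.032  0.434] turn shares [ 0.     0.    -0.004] t 29.3 j6 [-0.05  0.13  1.85 -0.    1.16  0.06]
0.36244459595464834 [-0.11106655  0.17256102  0.07336542]
```

Request:
servo_tool(series=[0,0.03,0.15,0,0,0,0,0,0,0.08,0,0,0,0,0,0,0.05,0,0,0,0,0,0,0.05,0,0,0,0,0,0,0.05,0,0,0,0,0,0,0.04,0,0,0,0,0,0,0.02,0,0,0,0,0,0,0,0,0,0,0])

```text
time: 29.93
tool_pos: [606.0, 20.6, 80.2]
eef_rot: [-2.343, -2.092, 0.001]
wrist_force: [-4.6, 0.2, 9.1]
grip_width: 0.6
finger_force: 4.8
```

Run:
```python
from h import *
go(605.9,20.5,79,83.6);s=get_state();print(s["wrist_force"])
```

```text
at [606.   20.6  80.2] yaw 83.52 shift shares [-0.004 -0.002  0.03 ] turn shares [-0.     0.    -0.002] t 29.9 j6 [-0.05  0.15  1.86 -0.    1.13  0.06]
[-4.64854855  0.2442233   9.13883367]
```

Request:
servo_tool(series=[0,0,0.02,0,0,0,0,0,0,0.02,0,0,0,0,0,0,-0.25,0,0,0,0,0,0,-0.25,0,0,0,0,0,0.41,0,0,0,0,0,0,0.42,0,0,0,0,0,0,0.42,0,0,0,0,0,0,0,0,0,0,0,0])

```text
time: 30.6
tool_pos: [657.8, 14.6, 97.5]
eef_rot: [2.343, 2.091, 0.002]
wrist_force: [0.1, 0.5, -0.1]
grip_width: 0.4
finger_force: 0.0
```

Request:
servo_tool(series=[0,0,0.13,0,0,0,0,0,0,0.1,0,0,0,0,0,0,0.06,0,0,0,0,0,0,0.06,0,0,0,0,0,0,0.06,0,0,0,0,0,0,0.05,0,0,0,0,0,0,0.04,0,0,0,0,0,0,0,0,0,0,0])

```text
time: 31.27
tool_pos: [656.3, 15.0, 80.4]
eef_rot: [2.342, 2.091, 0.002]
wrist_force: [-5.2, -0.2, 13.1]
grip_width: 0.6
finger_force: 6.5
```

Run:
```python
from h import *
go(655.6,15,79,83.6);s=get_state();print(s["wrist_force"])
```

```text
at [656.3  15.   80.4] yaw 83.52 shift shares [-0.002 -0.017  0.034] turn shares [ 0.003  0.    -0.002] t 31.3 j6 [-0.06  0.25  1.74 -0.    1.15  0.05]
[-5.17585198 -0.15803678 13.09783597]
```

Request:
servo_tool(series=[0,0,0,0,0,0,0,0,0,-0.25,0,0,0,0,0,0,-0.25,0,0,0,0,-0.56,0,0,0,0,0,0,-0.56,0,0,0,0,0,0,-0.56,0,0,0,0,0,0,-0.57,0,0,0,0,0,0,0,0,0,0,0,0,0])

```text
time: 31.93
tool_pos: [644.7, -77.7, 97.2]
eef_rot: [2.346, 2.088, -0.002]
wrist_force: [-0.1, 0.5, -0.8]
grip_width: 0.4
finger_force: 0.0
```

Request:
servo_tool(series=[0,0,0.13,0,0,0,0,0,0,0.1,0,0,0,0,0,0,0.06,0,0,0,0,0,0,0.06,0,0,0,0,0,0,0.06,0,0,0,0,0,0,0.05,0,0,0,0,0,0,0.04,0,0,0,0,0,0,0,0,0,0,0])

```text
time: 32.6
tool_pos: [647.0, -74.0, 80.4]
eef_rot: [2.34, 2.092, 0.003]
wrist_force: [-4.5, -0.1, 12.8]
grip_width: 0.5
finger_force: 6.4
```

Run:
```python
from h import *
e=np.array([.1106,.9939]);f=np.array([.9939,-.1106]);t=np.array([625.8,-27])
go(*(t-45*e+25*f),79,83.6);go(*(t-45*e-25*f),79,83.6);s=get_state();print(s["wrist_force"])
```

```text
at [647.  -74.   80.4] yaw 83.58 shift shares [-0.016 -0.031  0.034] turn shares [ 0.004  0.001 -0.   ] t 32.6 j6 [-0.2   0.24  1.76 -0.    1.14 -0.08]
at [647.  -74.   80.4] yaw 83.58 shift shares [-0.018 -1.281  0.03 ] turn shares [ 0.004  0.001 -0.   ] t 32.6 j6 [-0.2   0.24  1.76 -0.    1.14 -0.08]
[-4.4776067  -0.1196573  12.82173987]
```

Request:
servo_tool(series=[0,0,-0.25,0,0,0,0,0,0,-0.25,0,0,0,0,-0.015,-0.42,0,0,0,0,0,0,-0.42,0,0,0,0,0,0,-0.43,0,0,0,0,0,0,0,0,0,0,0,0,0,0,0,0,0,0,0,0,0,0.1,0,0,0,0])

```text
time: 33.27
tool_pos: [596.3, -69.2, 94.2]
eef_rot: [2.342, 2.091, 0.003]
wrist_force: [0.4, 0.4, 0.9]
grip_width: 0.4
finger_force: 0.0
```

Request:
servo_tool(series=[0,0,0.08,0,0,0,0,0,0,0.06,0,0,0,0,0,0,0.06,0,0,0,0,0,0,0.06,0,0,0,0,0,0,0.06,0,0,0,0,0,0,0.05,0,0,0,0,0,0,0.03,0,0,0,0,0,0,0,0,0,0,0])

```text
time: 33.93
tool_pos: [595.4, -69.3, 80.1]
eef_rot: [-2.343, -2.092, 0.0]
wrist_force: [-7.3, 1.7, 16.7]
grip_width: 0.2
finger_force: 8.0
```

Request:
servo_tool(series=[0,0,-0.25,0,0,0,0,0,0,-0.25,0,0,0,0,-0.4,0.21,0,0,0,0,0,-0.4,0.21,0,0,0,0,0,-0.38,0.21,0,0,0,0,0,0,0,0,0,0,0,0,0,0,0,0,0,0,0,0,0,0.1,0,0,0,0])

```text
time: 34.6
tool_pos: [614.8, -119.4, 93.2]
eef_rot: [2.345, 2.091, 0.001]
wrist_force: [0.6, 0.5, -0.0]
grip_width: 0.5
finger_force: 0.0
```

Run:
```python
from h import *
e=np.array([.1106,.9939]);f=np.array([.9939,-.1106]);t=np.array([625.8,-27])
go(*(t-92*e),79,83.6);s=get_state();print(s["wrist_force"])
```

```text
at [ 614.8 -119.4   93.2] yaw 83.46 shift shares [0.026 0.017 0.354] turn shares [ 0.001 -0.    -0.003] t 34.6 j6 [-0.28  0.17  1.81  0.    1.16 -0.16]
[ 0.58219229  0.46867114 -0.01091053]
```

Request:
servo_tool(series=[0.025,0.015,0.06,0,0,0,0,0,0,0.06,0,0,0,0,0,0,0.06,0,0,0,0,0,0,0.06,0,0,0,0,0,0,0.06,0,0,0,0,0,0,0.06,0,0,0,0,0,0,0.03,0,0,0,0,0,0,0,0,0,0,0])

```text
time: 35.27
tool_pos: [615.4, -117.6, 80.1]
eef_rot: [-2.343, -2.092, 0.0]
wrist_force: [-6.7, 2.0, 13.7]
grip_width: 0.4
finger_force: 6.5
```

Request:
servo_tool(series=[0,0,-0.25,0,0,0,0,0,0,-0.25,0,0,0,0,0.9,0,0,0,0,0,0,0.9,0,0,0,0,0,0,0.9,0,0,0,0,0,0,0.9,0,0,0,0,0,0,0.6,0,0,0,0,0,0,0.4,0,0,0,0,0,0])

```text
time: 35.93
tool_pos: [636.3, 67.6, 98.0]
eef_rot: [2.341, 2.095, 0.002]
wrist_force: [-0.7, -1.1, 0.5]
grip_width: 0.6
finger_force: 0.0
```

Run:
```python
from h import *
e=np.array([.1106,.9939]);f=np.array([.9939,-.1106]);t=np.array([625.8,-27])
go(*(t+92*e),79,83.6);s=get_state();print(s["wrist_force"])
```

```text
at [636.3  67.6  98. ] yaw 83.64 shift shares [-0.08  -0.001  0.475] turn shares [ 0.001 -0.001  0.001] t 35.9 j6 [0.02 0.2  1.77 0.   1.17 0.13]
[-0.72375135 -1.06113022  0.52444826]
```

Request:
servo_tool(series=[-0.08,0,0.1,0,0,0,0,0,0,0.1,0,0,0,0,0,0,0.06,0,0,0,0,0,0,0.06,0,0,0,0,0,0,0.06,0,0,0,0,0,0,0.06,0,0,0,0,0,0,0.06,0,0,0,0,0,0,0.01,0,0,0,0])

```text
time: 36.6
tool_pos: [635.8, 61.0, 80.0]
eef_rot: [-2.344, -2.09, 0.0]
wrist_force: [-8.3, 1.4, 16.5]
grip_width: 0.3
finger_force: 8.2
```

Request:
servo_tool(series=[0,0,-0.4,0,0,0,0,0.57,-0.475,-0.5,0,0,0,0,0.57,-0.475,-0.5,0,0,0,0.5,0.57,-0.475,-0.5,0,0,0,1,0.57,-0.475,-0.5,0,0,0,1,0.57,-0.475,-0.5,0,0,0,1,0.57,-0.475,-0.5,0,0,0,1,0.57,-0.475,-0.5,0,0,0,1])

```text
time: 37.27
tool_pos: [520.9, 235.0, 233.7]
eef_rot: [2.345, 2.09, -0.0]
wrist_force: [-0.0, 0.5, -0.2]
grip_width: 34.9
finger_force: 0.0
```

Request:
servo_tool(series=[0.57,-0.475,-0.5,0,0,0,1,0,0,0,0,0,0,1,0,0,0,0,0,0,1,0,0,0,0,0,0,1,0,0,0,0,0,0,1,0,0,0,0,0,0,1,0,0,0,0,0,0,1,0,0,0,0,0,0,1])

```text
time: 37.93
tool_pos: [505.4, 259.2, 252.1]
eef_rot: [-2.345, -2.09, 0.002]
wrist_force: [-1.0, 0.2, 0.0]
grip_width: 88.3
finger_force: 0.0
```

Run:
```python
from h import *
p,d,X,H=cloud("wrist");z=X[...,2];cv2.imwrite("pics/w7.png",p)
m=(abs(X[...,0]-503)<200)&(abs(X[...,1]-263)<150)&(z>66)&(z<84)&(H[...,0]>40)&(H[...,0]<80)&(H[...,1]>90)
n,l,s,c=cv2.connectedComponentsWithStats(m.astype(np.uint8));i=1+s[1:,4].argmax();m=l==i
print("green",s[i],rect(X,m),np.median(z[m]))
go(502.8,262.8,150,10)
p,d,X,H=cloud("top");z=X[...,2]
R=(abs(X[...,0]-625)<70)&(abs(X[...,1]+26)<130)
m=R&(z>68)&(z<100);print(m.sum(),rect(X,m))
o=R&(z>70)&(H[...,1]>120)&(H[...,0]<20)
n,l,s,c=cv2.connectedComponentsWithStats(o.astype(np.uint8))
for i in range(1,n):
    if s[i,4]>5:print(s[i,4],c[i].round(),np.median(X[l==i],0).round(1))
```

```text
green [ 157  111  189  107 8251] (array([502.5, 263.8]), 200.1, 64.2, 10.77) 76.97229727861225
at [505.4 259.4 252.4] yaw 83.45 shift shares [ 0.08  -0.072  2.559] turn shares [-1.000e-03  1.000e-03  1.632e+00] t 38.0 j6 [ 0.38 -0.08  1.79 -0.    1.43  0.49]
1897 (array([627.4, -27.7]), 204.7, 72.5, 84.08)
34 [287. 149.] [660.9  14.9  78.8]
30 [266. 156.] [637.8  68.2  79.9]
26 [321. 155.] [652.2 -75.2  79.1]
41 [283. 170.] [602.1  21.2  78.9]
31 [339. 169.] [ 618.1 -123.9   79.6]
38 [317. 176.] [592.3 -67.5  78.9]
```

View pics/w7.png

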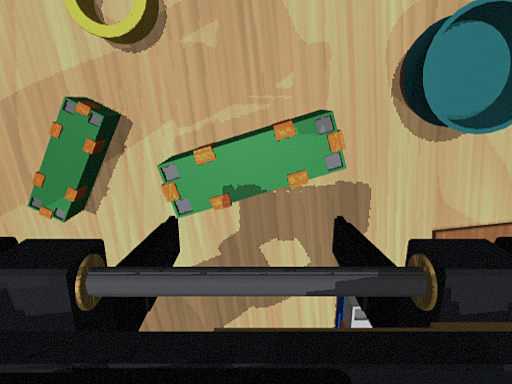

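All tab pads now read about 79 mm, so they are home. The full tub fills (160..345, 110..217) in the wrist view, centred at (502.5,263.8) with yaw about 10.5°. Next I turn and grasp it.

Request:
servo_tool(series=[0.08,-0.07,0.2,0,0,0.147,1,0,0,0.2,0,0,0.147,1,0,0,0.2,0,0,0.147,1,0,0,0.2,0,0,0.147,1,0,0,0.2,0,0,0.147,1,0,0,0.2,0,0,0.147,1,0,0,0.2,0,0,0.147,1,0,0,0.2,0,0,0.147,1])

```text
time: 38.7
tool_pos: [502.9, 263.4, 188.6]
eef_rot: [3.033, 0.82, 0.0]
wrist_force: [0.7, 0.5, -0.1]
grip_width: 95.2
finger_force: 0.0
```

Request:
servo_tool(series=[0,0,0.2,0,0,0.147,1,0,0,0.2,0,0,0.147,1,0,0,0.2,0,0,0.147,1,0,0,0.2,0,0,0,1,0,0,0,0,0,0,1,0,0,0,0,0,0,1,0,0,0,0,0,0,1,0,0,0,0,0,0,1])

```text
time: 39.37
tool_pos: [503.3, 263.6, 157.8]
eef_rot: [-3.127, -0.296, -0.002]
wrist_force: [-0.1, 0.0, 1.2]
grip_width: 95.1
finger_force: 0.0
```

Run:
```python
from h import *
go(502.5,263.8,22,10.5)
p,d,X,H=cloud("wrist");z=X[...,2]
m=(z>66)&(z<84)&(H[...,0]>40)&(H[...,0]<80)&(H[...,1]>90)
n,l,s,c=cv2.connectedComponentsWithStats(m.astype(np.uint8));i=1+s[1:,4].argmax();m=l==i
print("green",s[i],rect(X,m))
o=(z>76)&(z<90)&(H[...,1]>120)&(H[...,0]<20)
n,l,s,c=cv2.connectedComponentsWithStats(o.astype(np.uint8))
for i in range(1,n):
    if s[i,4]>50:print(s[i,4],c[i].round(),np.median(X[l==i],0).round(1))
```

```text
at [503.3 263.6 157.8] yaw 10.8 shift shares [-0.023 -0.007  3.396] turn shares [-0.    -0.002  0.007] t 39.4 j6 [ 0.39 -0.01  1.89  0.    1.26  1.77]
green [  212    70    87   197 12581] (array([519.1, 266.6]), 161.0, 65.2, 10.87)
474 [255.  76.] [594.4 281.9  79.1]
572 [219. 143.] [540.6 299.1  79. ]
561 [291. 143.] [550.9 245.3  79. ]
435 [222. 249.] [452.9 282.6  78.9]
369 [288. 249.] [463.4 228.4  79. ]
214 [255. 303.] [405.6 245.6  78.9]
```

Request:
servo_tool(series=[-0.025,-0.01,0.7,0,0,0,1,0,0,0.7,0,0,0,1,0,0,0.7,0,0,0,1,0,0,0.7,0,0,0,1,0,0,0.35,0,0,0,1,0,0,0.2,0,0,0,1,0,0,0,0,0,0,0.9,0,0,0,0,0,0,0.8], newtons=40)

```text
time: 40.08
tool_pos: [502.4, 263.9, 23.8]
eef_rot: [-3.128, -0.294, -0.001]
wrist_force: [-0.3, 0.1, 0.5]
grip_width: 86.6
finger_force: 0.0
```

Request:
servo_tool(series=[0,0,0,0,0,0,0.7,0,0,0,0,0,0,0.6,0,0,0,0,0,0,0.6,0,0,0,0,0,0,0.6,0,0,0,0,0,0,0.6,0,0,0,0,0,0,0.6,0,0,0,0,0,0,0.6,0,0,0,0,0,0,0.6])

```text
time: 40.75
tool_pos: [502.7, 264.1, 24.4]
eef_rot: [-3.127, -0.294, -0.003]
wrist_force: [-1.4, -0.3, 6.7]
grip_width: 63.7
finger_force: 40.0
```

Run:
```python
from h import *
go(502.2,263.8,22,10.8);s=get_state();print(s["grip_width"],s["finger_force"],s["wrist_force"])
```

```text
at [502.7 264.1  24.4] yaw 10.74 shift shares [-0.013  0.004  0.06 ] turn shares [-0.001 -0.002 -0.001] t 40.8 j6 [0.39 0.14 1.98 0.   1.02 1.77]
63.678399229755684 39.99592736363411 [-1.38165352 -0.3068437   6.7145291 ]
```

Request:
servo_tool(series=[0,0,-0.2,0,0,0,0.6,0,0,-0.3,0,0,0,0.6,0,0,-0.4,0,0,-0.08,0.6,0,0,-0.4,0,0,-0.14,0.6,0,0,-0.4,0,0,-0.14,0.6,0,0,-0.4,0,0,-0.14,0.6,0,0,-0.1,0,0,-0.14,0.6,0,0,0,0,0,-0.14,0.6])

```text
time: 41.42
tool_pos: [502.6, 264.0, 113.5]
eef_rot: [2.89, 1.232, 0.005]
wrist_force: [0.7, -0.4, -2.6]
grip_width: 63.8
finger_force: 40.0
```

Request:
servo_tool(series=[0,0,0,0,0,-0.14,0.6,0,0,0,0,0,-0.14,0.6,0,0,0,0,0,-0.14,0.6,0,0,0,0,0,-0.14,0.6,0,0,0,0,0,-0.14,0.6,0,0,0,0,0,-0.14,0.6,0,0,0,0,0,0,0.6,0,0,0,0,0,0,0.6])

```text
time: 42.08
tool_pos: [501.3, 263.5, 110.9]
eef_rot: [-2.344, -2.092, 0.001]
wrist_force: [-0.2, 0.1, -4.0]
grip_width: 63.7
finger_force: 40.0
```

Run:
```python
from h import *
go(625.8,-27,97.4,83.7);s=get_state();print(s["grip_width"],s["finger_force"],s["wrist_force"],s["torque"])
```

```text
at [501.3 263.5 110.9] yaw 83.49 shift shares [-6.863  3.916  0.338] turn shares [-0.001  0.    -0.005] t 42.1 j6 [ 0.39  0.03  1.93 -0.    1.18  0.5 ]
63.658231498340974 39.99344816431403 [-0.2468457   0.12977513 -4.01989702] [-0.10486685  0.07714036 -0.05582338]
```

Request:
servo_tool(series=[-0.5,0.29,-0.2,0,0,0,0.6,-0.68,0.39,-0.1,0,0,0,0.6,-0.68,0.39,0,0,0,0,0.6,-0.68,0.39,0,0,0,0,0.6,-0.68,0.39,0,0,0,0,0.6,-0.68,0.39,0,0,0,0,0.6,-0.68,0.39,0,0,0,0,0.6,-0.68,0.39,0,0,0,0,0.6])

```text
time: 42.75
tool_pos: [598.7, 39.7, 123.1]
eef_rot: [-2.344, -2.091, 0.0]
wrist_force: [1.0, 0.0, -3.4]
grip_width: 64.0
finger_force: 40.0
```

Request:
servo_tool(series=[-0.6,0.34,0,0,0,0,0.6,-0.5,0.28,0,0,0,0,0.6,-0.3,0.17,0,0,0,0,0.6,-0.2,0.1,0,0,0,0,0.6,0,0,0,0,0,-0.005,0.6,0,0,0,0,0,0,0.6,0,0,0,0,0,0,0.6,0,0,0,0,0,0,0.6])

```text
time: 43.42
tool_pos: [626.4, -25.1, 123.0]
eef_rot: [-2.335, -2.1, 0.0]
wrist_force: [-0.4, 0.1, -3.9]
grip_width: 63.9
finger_force: 40.0
```

Run:
```python
from h import *
go(625.8,-27,97.4,83.7);s=get_state();print(s["grip_width"],s["finger_force"],s["wrist_force"],s["torque"])
p,d,X,H=cloud("wrist");cv2.imwrite("pics/w8.png",p)
p,d,X,H=cloud("side");cv2.imwrite("pics/s8.png",cv2.resize(p[140:300,230:430],None,fx=4,fy=3.75))
```

```text
at [626.4 -25.1 123. ] yaw 83.94 shift shares [-0.05  -0.009  0.639] turn shares [-0.001 -0.     0.005] t 43.4 j6 [-0.13  0.15  1.78  0.    1.21 -0.02]
63.911736847951026 39.99373996630311 [-0.3558773   0.11821482 -3.87679664] [-0.12262463  0.13242692 -0.00244056]
```

View pics/s8.png

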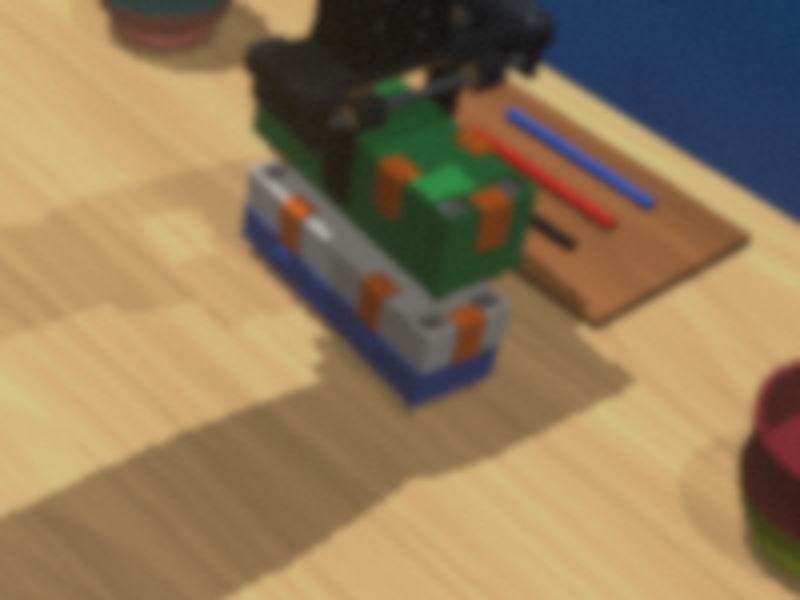

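The side view shows the full tub held level, squarely above the closed lid. Its near corner at (440,290) is over the lid recess at (435,325). I'm lowering it gently.

Request:
servo_tool(series=[-0.045,-0.005,0.1,0,0,0.004,0.6,0,0,0.1,0,0,0,0.6,0,0,0.1,0,0,0,0.6,0,0,0.08,0,0,0,0.6,0,0,0.06,0,0,0,0.6,0,0,0.04,0,0,0,0.6,0,0,0,0,0,0,0.6,0,0,0,0,0,0,0.6])

```text
time: 44.18
tool_pos: [626.4, -28.2, 103.7]
eef_rot: [-2.34, -2.096, 0.0]
wrist_force: [-0.2, -0.3, -2.6]
grip_width: 63.8
finger_force: 40.0
```

Run:
```python
from h import *
go(625.8,-27,97.4,83.7);s=get_state();print(s["wrist_force"],s["torque"])
```

```text
at [626.4 -28.2 103.7] yaw 83.69 shift shares [ 0.027 -0.019  0.158] turn shares [-0.  0. -0.] t 44.2 j6 [-0.13  0.17  1.8  -0.    1.18 -0.02]
[-0.17694862 -0.33892821 -2.55483935] [-0.0574697   0.05128802  0.03039085]
```

Request:
servo_tool(series=[0.025,-0.015,0.03,0,0,0,0.6,0,0,0.03,0,0,0,0.6,0,0,0.03,0,0,0,0.6,0,0,0.02,0,0,0,0.6,0,0,0.02,0,0,0,0.6,0,0,0.02,0,0,0,0.6,0,0,0,0,0,0,0.6,0,0,0,0,0,0,0.6])

```text
time: 44.85
tool_pos: [626.0, -27.1, 97.8]
eef_rot: [-2.34, -2.096, 0.0]
wrist_force: [-0.3, 0.4, -3.5]
grip_width: 64.0
finger_force: 40.0
```

Run:
```python
from h import *
go(625.8,-27,97.4,83.7);s=get_state();print(s["wrist_force"],s["torque"])
```

```text
at [626.  -27.1  97.8] yaw 83.69 shift shares [ 0.001 -0.004  0.011] turn shares [-0.  0. -0.] t 44.9 j6 [-0.13  0.17  1.8  -0.    1.17 -0.02]
[-0.30032126  0.43333408 -3.53614433] [-9.28920139e-02  6.19903484e-02 -8.91124709e-05]
```

Request:
servo_tool(series=[0,0,0.02,0,0,0,0.6,0,0,0.02,0,0,0,0.6,0,0,0.015,0,0,0,0.6,0,0,0,0,0,0,0.6,0,0,0,0,0,0,0.6,0,0,0,0,0,0,0.6,0,0,0,0,0,0,0.6,0,0,0,0,0,0,0.6])

```text
time: 45.52
tool_pos: [626.7, -27.0, 97.4]
eef_rot: [2.34, 2.095, 0.002]
wrist_force: [-3.8, -0.3, 6.1]
grip_width: 63.7
finger_force: 40.0
```

Request:
servo_tool(series=[0,0,0,0,0,0,0.7,0,0,0,0,0,0,0.8,0,0,0,0,0,0,0.95,0,0,0,0,0,0,1,0,0,0,0,0,0,1,0,0,0,0,0,0,1,0,0,-0.2,0,0,0,1,0,0,-0.4,0,0,0,1])

```text
time: 46.18
tool_pos: [624.2, -26.9, 117.6]
eef_rot: [-2.338, -2.093, 0.005]
wrist_force: [-0.1, -0.1, 0.4]
grip_width: 94.8
finger_force: 0.0
```

Request:
servo_tool(series=[0,0,-0.7,0,0,0,1,0,0,-0.8,0,0,0,1,0,0,-0.8,0,0,0,1,0,0,-0.8,0,0,0,1,0,0,-0.5,0,0,0,1,0,0,0,0,0,0,1,0,0,0,0,0,0,1,0,0,0,0,0,0,1])

```text
time: 46.85
tool_pos: [625.4, -27.0, 262.5]
eef_rot: [-2.339, -2.095, 0.002]
wrist_force: [0.5, -0.1, -0.9]
grip_width: 95.1
finger_force: 0.0
```

Run:
```python
from h import *
p,d,X,H=cloud("wrist");z=X[...,2]
m=(z>140)&(z<158)&(H[...,0]>40)&(H[...,0]<80)&(H[...,1]>90)
n,l,s,c=cv2.connectedComponentsWithStats(m.astype(np.uint8));i=1+s[1:,4].argmax();m=l==i
print("green",s[i],rect(X,m),np.median(z[m]))
A=np.c_[X[m][:,:2]-[625,-26],np.ones(m.sum())];print("plane",np.linalg.lstsq(A,X[m][:,2],rcond=None)[0])
p,d,X,H=cloud("side");cv2.imwrite("pics/s9.png",cv2.resize(p[140:300,230:430],None,fx=4,fy=3.75))
print(pose()[0][:3,3])
```

```text
green [  220    73    77   194 11171] (array([628., -20.]), 178.7, 64.1, 83.67) 149.9791826898899
plane [1.20236067e-03 2.11197247e-04 1.49963500e+02]
[624.93593112 -26.93363083 261.17072313]
```

View pics/s9.png

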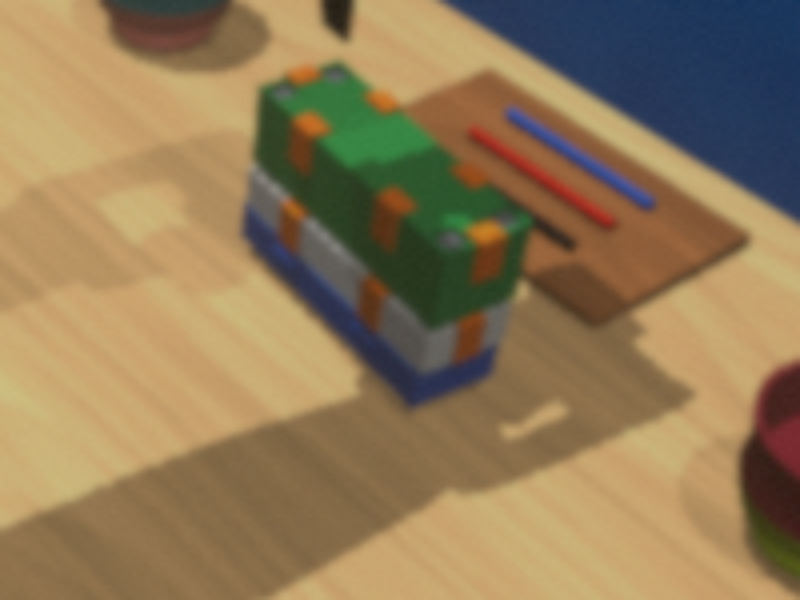

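The full tub sits square and flush on the lid. Its top reads 150 mm, against an expected 151 minus the usual 1 mm offset, it is level, and its yaw is 83.7°. The robot is clear of everything, so I'm handing in.

```bash
python3 -c "
from workcell import *
print(close_job())"
```

```text
the job is handed in; nothing more can be done
None
```

I handed the job in at about 47 s: all four pots stand upright in their own cells, the lid is seated with all six tabs measured home, and the full tub is stacked level and square on it. The hand-in call gave no verdict, so this rests on my own camera measurements.

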